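Load, spin and lock the barcode scanning carousel

ROBOT

A 6-joint arm with a two-finger parallel gripper is mounted at the origin on the work surface. World frame = base frame: x ahead of the robot, y to its left, z up, the work surface at z = 0. Lengths are in m, angles in rad, forces in N, time in s.
With the tool pointing down it reaches from about 0.35 to 0.975 m from the base axis. Payload 4.9 kg.
Tool frame: the origin (TCP) lies between the finger pads; the fingertips stand 19 mm ahead of it and the grasp point (between the pads) is the TCP; z points along the fingers, y is the direction in which the jaws open and shut (so a half turn about z gives the same grasp; the last joint's range is limited). The gripper opens to 85 mm and grips with 20 to 120 N. Pads are 22 mm wide; open, the fingers measure 114 mm over their backs; the gripper's body (76 mm by 85 mm) begins 54 mm behind the grasp point. The pads swing forward as they close: fully open they stand 13 mm farther back than shut.
Start: joints at [-1.452, 0.053, 1.613, -0, 1.476, -0.119], TCP at [0.147, -0.607, 0.25] pointing down, gripper open.
Joint ranges: [-3.01, 3.01], [-1.01, 2.22], [0.06, 2.58], [-1.02, 4.17], [0.09, 2.62], [-3.14, 3.14]. Speed limits (rad/s): [2.57, 2.57, 3.14, 3.14, 3.14, 3.14].

INTERFACE

Orientations are given as a unit quaternion [w, x, y, z].
In Python, from plant import state, grab_frame, calibration, job_done gives the robot as it stands. The module is installed in compiled form; this text tells all that it offers.
- The arm moves only by the tool servo_tool, never from a script. Its argument "deltas" is a list that holds one entry, the list of rows, each a list of 5 numbers: the finger opening in mm, from 0 to 85.4, then the shift along the world's x, y, z in mm, then the turn about the world's z in units of 6 degrees (1.0 is 6 degrees). A call has 1 to 5 rows; each row is the pose to reach, as a shift and turn from the pose commanded when the call began; what a row does not reach only later rows make up. A row lasts 1/8 s, in which the tool goes at most 62.5 mm and 10.7 degrees, less where a joint would pass 70% of its speed; a pose out of reach is approached as far as the arm can. A call with a gripper value outside its range is refused whole. The fingers move at their own pace and stop on an object; the grip force is fixed at half the most. Time passes only in rows, so rows that repeat a pose let the fingers close. It gives the time, the measured TCP pose, the force and the opening at its end, in the units of the state.
- state(): the state, without advancing time (a new reading comes with each control period).
- grab_frame(name): name is "side" or "top"; returns the picture (400x640x3 uint8, red, green, blue); there is no depth.
- calibration(name): a dict with "intrinsics" (3x3 intrinsics, pixels), "k1" (the pictures are not rectified: a ray, as slopes to the right and down, at radius r is drawn at 1 + k1 r^2 times it, then the intrinsics apply), "world_from_camera" (4x4, takes a point from camera to world coordinates). Camera axes: x right, y down, z forward; pixel columns grow to the right and rows downward; lengths in m; the calibration is good to about 2 mm. A picture is of the moment at which its call begins. calibration takes no time and is no camera call.
- job_done(): hands the job in, once; it reports no verdict.
The state is a dict: "time": time; "joint_pos": joint angles; "joint_vel": joint speeds; "joint_efforts": joint torques, N m; "tool_pos": TCP position; "tool_rot": TCP orientation; "contact_force": force on the tool from outside, world axes, zero at the start; "ft_torque": the same for the moment, N m; "gripper_width": opening from 0.0 (shut) to 1.0 (fully open).
Only numpy, scipy, OpenCV 4.12 (cv2) and the standard library are available. Lean on these libraries where they do the work, as an engineer would, in place of code of your own. Each camera call takes 0.05 s, during which the arm holds its last target.

TASK

With the carousel's brake still on, set every blue tin upright into a pocket of its own on the carousel. Then swing the orange brake lever fully off, take the carousel by its red handle counter-clockwise (seen from above) through one full turn and on until the handle stands at the yellow home mark, so that all the tins pass the barcode reader, and swing the brake fully on again. Do not knock over the orange juice bottle, and leave the cartons, the green bottle, the tape and the hand reader where they are.

Things in the scene. Friction and masses are not known exactly. Their poses are not given: they have to be found in the camera images.
- tin1: Small food tin, upright: cylinder 60 mm in diameter, 54 mm high, blue with a yellow band and silver ends, about 0.18 kg. Origin at the centre of its underside, z up. There are three to five tins (absent ones read None).
- tin2: Small food tin, upright: cylinder 60 mm in diameter, 54 mm high, blue with a yellow band and silver ends, about 0.18 kg. Origin at the centre of its underside, z up. There are three to five tins (absent ones read None).
- tin3: Small food tin, upright: cylinder 60 mm in diameter, 54 mm high, blue with a yellow band and silver ends, about 0.18 kg. Origin at the centre of its underside, z up. There are three to five tins (absent ones read None).
- tin4: Small food tin, upright: cylinder 60 mm in diameter, 54 mm high, blue with a yellow band and silver ends, about 0.18 kg. Origin at the centre of its underside, z up. There are three to five tins (absent ones read None).
- tin5: Small food tin, upright: cylinder 60 mm in diameter, 54 mm high, blue with a yellow band and silver ends, about 0.18 kg. Origin at the centre of its underside, z up. There are three to five tins (absent ones read None).
- pocket1 (a point): Floor centre of a pocket on the turning deck: a grey eight-sided cup, open at the top, 68 mm across inside, 16 mm deep, walls 5 mm, black floor 34 mm above the counter. Pocket centres lie 97 mm from the axis, 60 degrees apart; the red handle post takes the sixth place. The point turns with the deck. A seated tin stands upright on the floor, its origin on this point.
- pocket2 (a point): Floor centre of a pocket on the turning deck: a grey eight-sided cup, open at the top, 68 mm across inside, 16 mm deep, walls 5 mm, black floor 34 mm above the counter. Pocket centres lie 97 mm from the axis, 60 degrees apart; the red handle post takes the sixth place. The point turns with the deck. A seated tin stands upright on the floor, its origin on this point.
- pocket3 (a point): Floor centre of a pocket on the turning deck: a grey eight-sided cup, open at the top, 68 mm across inside, 16 mm deep, walls 5 mm, black floor 34 mm above the counter. Pocket centres lie 97 mm from the axis, 60 degrees apart; the red handle post takes the sixth place. The point turns with the deck. A seated tin stands upright on the floor, its origin on this point.
- pocket4 (a point): Floor centre of a pocket on the turning deck: a grey eight-sided cup, open at the top, 68 mm across inside, 16 mm deep, walls 5 mm, black floor 34 mm above the counter. Pocket centres lie 97 mm from the axis, 60 degrees apart; the red handle post takes the sixth place. The point turns with the deck. A seated tin stands upright on the floor, its origin on this point.
- pocket5 (a point): Floor centre of a pocket on the turning deck: a grey eight-sided cup, open at the top, 68 mm across inside, 16 mm deep, walls 5 mm, black floor 34 mm above the counter. Pocket centres lie 97 mm from the axis, 60 degrees apart; the red handle post takes the sixth place. The point turns with the deck. A seated tin stands upright on the floor, its origin on this point.
- handle (a point): Top centre of the red upright handle post on the deck: a round bar 18 mm in diameter, 97 mm from the axis, free from 44 mm up to its top 150 mm above the counter; seated tins reach 88 mm. Hold or push it around its circle to turn the deck. It turns with the deck and does not spin by itself, but slips round between gripping pads.
- axis (a point): Point on the vertical turning axis of the deck, at the deck's upper face (34 mm above the counter). Fixed to the stand. The white deck is a disc 270 mm in diameter on a grey round stand 304 mm in diameter. A steel hub, 40 mm wide, reaches 56 mm high.
- carousel (a joint): Turn of the deck, rad, growing counter-clockwise seen from above, without stops, counted on past a full turn. 0 = handle post at the yellow home mark; it starts at -1.3 to -0.25, so the full turn and the rest up to the mark end at 6.28. With the brake off it turns easily (about 1 N at the handle) and stays where left; with the brake on friction holds it.
- home_mark (a point): Top of the yellow home mark, a block on the rim of the fixed stand, 160 mm from the deck's axis, 20 mm above the counter. The handle is at the mark when it lies on the straight line from the axis to the mark.
- brake (a joint): Swing of the brake's cam lever about its vertical pivot, rad: 0 = brake on (cam pressed on the deck's rim; an end stop), 1.5 = brake fully off (the other end stop). It grows counter-clockwise as seen from above. It is stiff (about 5 N at the knob) and stays where it is left. It starts on. Swinging it on drags the deck about 0.05 rad counter-clockwise, swinging it off the other way.
- brake_knob (a point): Top centre of the lever's orange upright knob: a round bar 18 mm in diameter, from 45 to 100 mm above the counter, 62 mm from the pivot. Moves with the lever; push or pinch it from above and move it along the arc.
- brake_pivot (a point): Point on the lever's vertical pivot axis at the height of the lever's arm (a bar 14 mm thick, 40 mm above the counter). Fixed to the stand, 162 mm from the deck's axis.
- stand: Grey fixed stand that carries deck and brake; origin on the deck's axis at counter level. The yellow mark lies towards its -y, the brake pivot towards its +y; a black barcode reader head, 125 mm high, stands about 195 mm from the axis, 20 degrees from +x towards -y, just clear of the deck.
- juice: Orange juice bottle with a white cap, 60 mm in diameter, 150 mm high, standing among the tins; not part of the job. Origin at the centre of its underside.
- carton1: Red juice carton, 62 x 62 x 114 mm, beyond the tins; leave alone. Origin at the centre of its underside.
- carton2: Red juice carton like the other; leave alone.
- limejuice: Green juice bottle, 56 mm in diameter, 130 mm high; leave alone. Origin at the centre of its underside.
- tape: Roll of amber packing tape lying flat, 100 mm across, 45 mm high; leave alone. Origin at the centre of its underside.
- gun_reader: Black and grey hand-held barcode reader lying flat, about 200 mm long, 30 mm high; leave alone. Origin under its middle.

How it is judged:
By the outcome, as a careful person would: the job done as asked, in the order asked, and still so for the second after the job is handed in, with the robot touching nothing.
Of tin1, tin2, tin3, tin4, tin5 only 3 to 5 are there at a start; the rules pass over those that are not, and their reading is None.
At some moment in a run one of tin1, tin2, tin3, tin4, tin5 may be knocked a few centimetres aside while the robot is not near it.
Once in a run the grip may slacken for a moment while it holds something.
It also fails if it takes over 210 s, if anything falls off the work surface, if the arm or the gripper's body presses on something with over 40 N, if the wrist force passes 120 N, or if a joint passes its speed limit or range.

## Working session

There is one attempt and no reset: what is moved stays moved. The work goes in short steps, Python scripts to look and compute and a tool call to move; the robot and the scene stay as the last step left them, time stands still between calls to the robot, and variables do not carry over. Pictures are saved under pics/ and viewed, and the job is handed in when it is done.

Besides the shell and the picture viewer there is one more tool, called after "Call:" as name([rows], argument=value, ...), one row to a line, values as JSON. servo_tool: Moves the arm, as the interface text tells. Its arguments: {"type":"object","properties":{"deltas":{"type":"array","items":{"type":"array","items":{"type":"array","items":{"type":"number"}}}}},"required":["deltas"]}

```bash
mkdir -p pics; cat > h.py <<'E'
import numpy as np, cv2
from plant import state, grab_frame, calibration, job_done
def grab(name,fn):
    f=grab_frame(name); cv2.imwrite('pics/'+fn,cv2.cvtColor(f,cv2.COLOR_RGB2BGR)); return f
def ray(name,uv):
    c=calibration(name);K=np.array(c['intrinsics']);T=np.array(c['world_from_camera'])
    d=np.array([(uv[0]-K[0,2])/K[0,0],(uv[1]-K[1,2])/K[1,1]]);s=d.copy()
    for _ in range(30): s=d/(1+c['k1']*(s@s))
    return T[:3,3],T[:3,:3]@np.array([s[0],s[1],1])
def onz(name,uv,z):
    o,d=ray(name,uv); return o+d*(z-o[2])/d[2]
def proj(name,p):
    c=calibration(name);K=np.array(c['intrinsics']);T=np.array(c['world_from_camera'])
    q=T[:3,:3].T@(np.array(p)-T[:3,3]);s=q[:2]/q[2];s=s*(1+c['k1']*(s@s))
    return K[0,0]*s[0]+K[0,2],K[1,1]*s[1]+K[1,2]
E
python3 - <<'E'
from h import *
for n in('side','top'):
    grab(n,n+'0.png');c=calibration(n);print(n,c)
print(state())
E
```

```text
side {'intrinsics': array([[475.80670122,   0.        , 316.93973977],
       [  0.        , 475.80670122, 197.03701964],
       [  0.        ,   0.        ,   1.        ]]), 'k1': -0.036863811818961964, 'world_from_camera': array([[ 0.91837306, -0.26756723,  0.29154537,  0.06416989],
       [-0.39571179, -0.61767984,  0.67962033, -1.10792575],
       [-0.00176243, -0.73951294, -0.67314003,  1.2099345 ],
       [ 0.        ,  0.        ,  0.        ,  1.        ]])}
top {'intrinsics': array([[516.97668597,   0.        , 312.31363323],
       [  0.        , 516.97668597, 198.89157401],
       [  0.        ,   0.        ,   1.        ]]), 'k1': 0.0037028008878415286, 'world_from_camera': array([[ 1.85183751e-02, -9.97775793e-01,  6.40354277e-02,
         3.94442381e-01],
       [-9.99826861e-01, -1.85970096e-02, -6.32105106e-04,
         1.60084998e-02],
       [ 1.82156664e-03, -6.40126351e-02, -9.97947426e-01,
         1.92765268e+00],
       [ 0.00000000e+00,  0.00000000e+00,  0.00000000e+00,
         1.00000000e+00]])}
{'time': 0.1, 'joint_pos': array([-1.45201650e+00,  5.33109246e-02,  1.61417035e+00,  2.87618146e-05,
        1.47597597e+00, -1.18998705e-01]), 'joint_vel': array([-0.0011273 , -0.00115287, -0.00354747, -0.00083023, -0.00066362,
       -0.00039969]), 'joint_efforts': array([ 7.96509339e-04, -3.94902527e+01, -3.71361673e+01, -1.06565162e-04,
        3.89734312e-03, -6.40576147e-06]), 'tool_pos': array([ 0.14716079, -0.60688598,  0.2491653 ]), 'tool_rot': array([-9.32289967e-04,  9.92940723e-01,  1.18607972e-01,  1.44170591e-05]), 'contact_force': array([0.37116176, 0.35839173, 0.36101166]), 'ft_torque': array([0.02306586, 0.00738238, 0.07155456]), 'gripper_width': 0.9999987508381752}
```

View pics/side0.png

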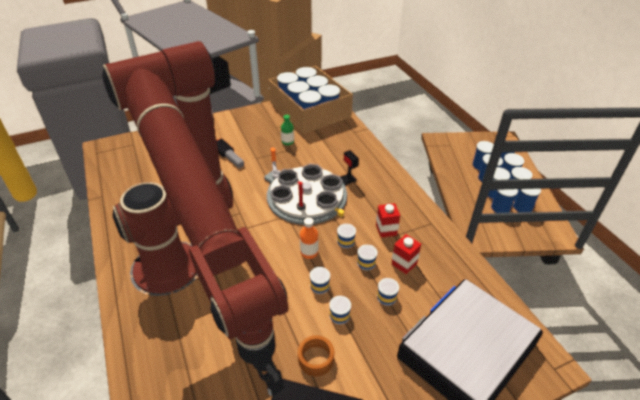

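View pics/top0.png

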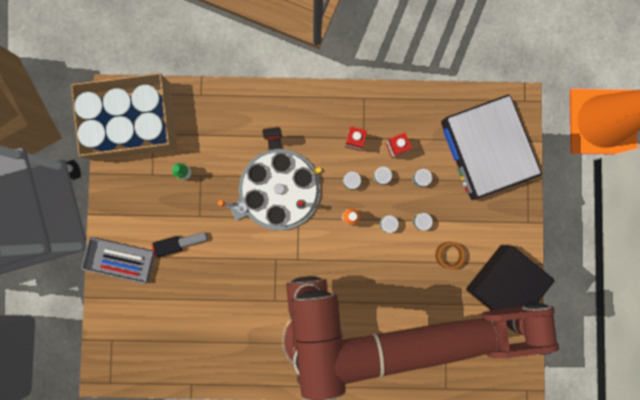

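```bash
python3 - <<'E'
from h import *
f=cv2.imread('pics/top0.png')
cv2.imwrite('pics/t0z.png',cv2.resize(f[110:280,210:450],None,fx=3.3,fy=3.3,interpolation=cv2.INTER_CUBIC))
g=cv2.imread('pics/side0.png')
cv2.imwrite('pics/s0z.png',cv2.resize(g[110:330,240:440],None,fx=2.7,fy=2.7,interpolation=cv2.INTER_CUBIC))
cv2.imwrite('pics/t0w.png',cv2.resize(f[230:400,270:560],None,fx=2.7,fy=2.7,interpolation=cv2.INTER_CUBIC))
hsv=cv2.cvtColor(f,cv2.COLOR_BGR2HSV)
m=((hsv[...,1]<60)&(hsv[...,2]>120)).astype(np.uint8)
m[:, :330]=0;m[:, 440:]=0;m[:160]=0;m[240:]=0
n,l,s,c=cv2.connectedComponentsWithStats(m)
for i in range(1,n):
    if s[i,4]>20: print(s[i],c[i],onz('top',c[i],.054))
# coloured
def comp(n,img,lo,hi,zs,amin=4):
    h=cv2.cvtColor(img,cv2.COLOR_BGR2HSV);m=cv2.inRange(h,lo,hi)
    k,l,s,c=cv2.connectedComponentsWithStats(m)
    for i in range(1,k):
        if s[i,4]>=amin and 100<c[i][1]<300 and 190<c[i][0]<470: print(n,s[i],c[i].round(1),onz(n,c[i],zs).round(4))
print('yellow');comp('top',f,(22,150,120),(35,255,255),.02);comp('side',g,(22,150,120),(35,255,255),.02)
print('orange');comp('top',f,(5,170,150),(18,255,255),.1);
print('red');comp('top',f,(0,150,80),(4,255,255),.15)
E
```

```text
[374 167  19  18 258] [382.64341085 175.30232558] [ 0.60554119 -0.23975049  0.054     ]
[414 169  19  18 261] [422.70114943 177.3256705 ] [ 0.60085769 -0.38570845  0.054     ]
[343 172  18  18 253] [351.74703557 180.07905138] [ 0.58596271 -0.12744442  0.054     ]
[349 212   8   8  51] [352.68627451 215.78431373] [ 0.45605272 -0.13262105  0.054     ]
[414 213  19  17 267] [422.98876404 221.22846442] [ 0.441074   -0.38752491  0.054     ]
[380 215  19  18 260] [389.20769231 223.56153846] [ 0.43035339 -0.26524275  0.054     ]
yellow
top [314 168   7   5  28] [317.1 170.3] [ 0.6234 -0.001   0.02  ]
top [461 177   3   3   6] [461.8 177.8] [ 0.6054 -0.5381  0.02  ]
side [339 209   4   4  13] [340.5 210.6] [ 0.6285 -0.0069  0.02  ]
orange
top [349 126   3   6   6] [349.5 128.5] [ 0.7662 -0.1134  0.1   ]
top [361 129   6   4   7] [363.9 129.9] [ 0.7623 -0.1647  0.1   ]
top [402 133   4   1   4] [403.5 133. ] [ 0.7536 -0.3065  0.1   ]
top [397 134   4   2   4] [398.5 134.5] [ 0.7479 -0.2887  0.1   ]
top [392 136   4   2   4] [393.5 136.5] [ 0.7403 -0.2709  0.1   ]
top [218 200   6   6  29] [220.3 202.6] [0.4925 0.3403 0.1   ]
top [344 208  13  17  96] [348.6 216.2] [ 0.453  -0.1144  0.1   ]
top [438 242  26  27 127] [450.1 255.1] [ 0.3226 -0.4736  0.1   ]
red
top [347 127  19  21 212] [355.9 137.4] [ 0.7252 -0.1324  0.15  ]
top [389 134  22  21 230] [399.2 144.3] [ 0.704  -0.2831  0.15  ]
top [268 136  11   3  23] [273.2 137.3] [0.72   0.1547 0.15  ]
top [466 188   2   3   5] [466.4 189.2] [ 0.5519 -0.5161  0.15  ]
top [298 201   5   5  18] [300.1 202.7] [0.4945 0.0567 0.15  ]
```

```bash
ls pics
```

```text
s0z.png
side0.png
t0w.png
t0z.png
top0.png
```

View pics/t0z.png

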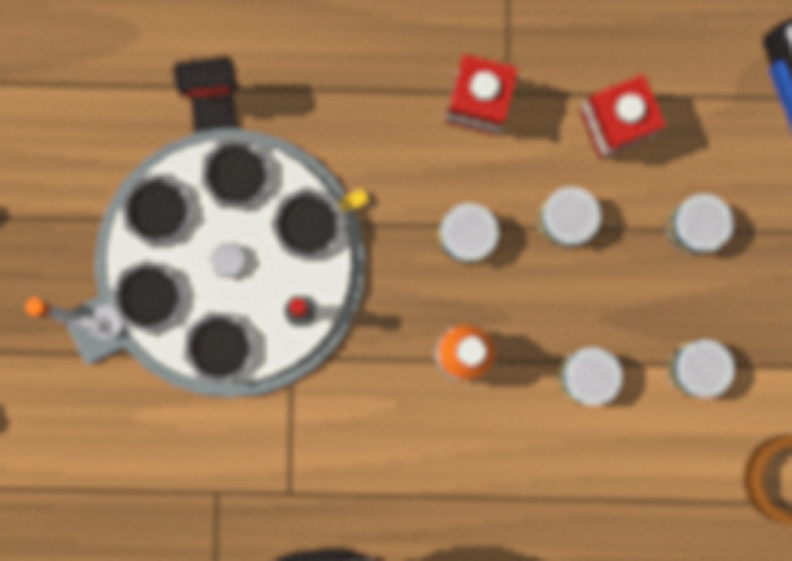

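View pics/s0z.png

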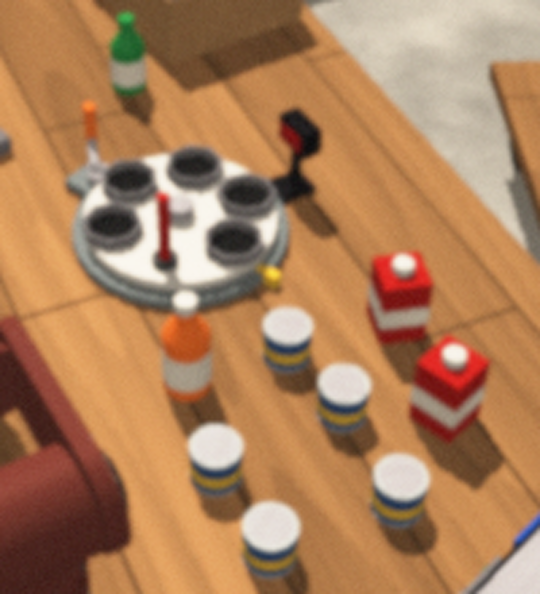

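View pics/t0w.png

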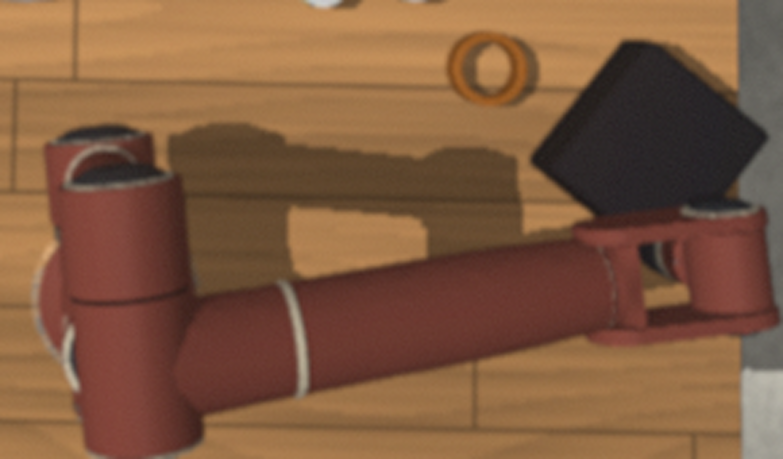

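```bash
python3 - <<'E'
from h import *
f=cv2.imread('pics/top0.png');h=cv2.cvtColor(f,cv2.COLOR_BGR2HSV)
# hub and deck
m=cv2.inRange(h,(0,0,165),(180,50,255));m[:, :225]=0;m[:,330:]=0;m[:140]=0;m[240:]=0
cs,_=cv2.findContours(m,cv2.RETR_EXTERNAL,cv2.CHAIN_APPROX_NONE);c=max(cs,key=cv2.contourArea)
hull=cv2.convexHull(c);e=cv2.fitEllipse(hull);print('deck',e,onz('top',e[0],.034))
a=onz('top',e[0],.034)
P=np.array([onz('top',p[0],.034)[:2] for p in hull])
A=np.c_[2*P,np.ones(len(P))];x=np.linalg.lstsq(A,(P**2).sum(1),rcond=None)[0];print('circ',x[:2],np.sqrt(x[2]+x[:2]@x[:2]))
ax=x[:2]
print('hub',onz('top',(210+231.5/3.3,110+260.5/3.3),.056))
hd=onz('top',(300.1,202.7),.15)[:2];print('handle r',np.linalg.norm(hd-ax),np.degrees(np.arctan2(*(hd-ax)[::-1])))
ym=onz('top',(317.1,170.3),.02)[:2];print('mark r',np.linalg.norm(ym-ax),np.degrees(np.arctan2(*(ym-ax)[::-1])))
kn=onz('top',(220.3,202.6),.1)[:2];print('knob',kn-ax)
# black pockets
m=cv2.inRange(h,(0,0,0),(180,120,62));m[:, :240]=0;m[:,325:]=0;m[:145]=0;m[235:]=0
k,l,s,c=cv2.connectedComponentsWithStats(m)
for i in range(1,k):
    if s[i,4]>60:
        p=onz('top',c[i],.040)[:2];print(s[i],c[i],p,np.linalg.norm(p-ax),np.degrees(np.arctan2(*(p-ax)[::-1])))
# pivot: lever hub
print('pivot',onz('top',(210+108/3.3,110+320/3.3),.05))
E
```

```text
deck ((278.4210205078125, 188.76913452148438), (73.79898834228516, 74.06715393066406), 42.5350227355957) [0.55089758 0.14001903 0.034     ]
circ [0.55153959 0.14001684] 0.13607248473543124
hub [0.54857706 0.13228137 0.056     ]
handle r 0.1009284354745447 -124.35408521341647
mark r 0.15829716054362003 -62.969885097822875
knob [-0.05904101  0.20020273]
[273 155  17  15 195] [280.97948718 162.24102564] [0.64836716 0.1324463 ] 0.09712307909884457 -4.47062087857529
[249 165  17  16 200] [256.805 173.09 ] [0.60663347 0.22023366] 0.09731430513454145 55.51824885611623
[295 170  16  16 199] [302.38693467 177.44723618] [0.59370454 0.05268192] 0.09698078260027204 -64.2289314482799
[247 192  16  16 204] [254.2745098  199.45588235] [0.50954367 0.22702566] 0.09661361929658759 115.76487032065464
[268 207  16  16 202] [275.74257426 214.76237624] [0.45502438 0.14723917] 0.09678505278019389 175.72047319383168
pivot [0.48079603 0.2671546  0.05      ]
```

```bash
python3 - <<'E'
from h import *
f=cv2.imread('pics/side0.png');h=cv2.cvtColor(f,cv2.COLOR_BGR2HSV)
m=cv2.inRange(h,(0,0,140),(180,45,255));m[:, :290]=0;m[:,405:]=0;m[:215]=0;m[330:]=0
k,l,s,c=cv2.connectedComponentsWithStats(m)
for i in range(1,k):
    if s[i,4]>60: print(s[i],c[i],onz('side',c[i],.054))
def tri(us,ut):
    (o1,d1),(o2,d2)=ray('side',us),ray('top',ut)
    A=np.c_[d1,-d2];t=np.linalg.lstsq(A,o2-o1,rcond=None)[0];p=o1+t[0]*d1;q=o2+t[1]*d2;return (p+q)/2,np.linalg.norm(p-q)
print('juice cap',onz('top',(352.7,215.8),.15),tri((309,222.5),(352.7,215.8)))
print('handle',tri((240+163/2.7,110+196/2.7),(300.1,202.7)))
print('knob',tri((240+89/2.7,110+105/2.7),(220.3,202.6)))
E
```

```text
[294 215  24  11 112] [307.36607143 218.90178571] [ 0.49046786 -0.03028775  0.054     ]
[338 224  17  14 191] [346.12565445 230.7486911 ] [ 0.58814024 -0.13374427  0.054     ]
[358 245  19  15 222] [367.03153153 252.19369369] [ 0.60819162 -0.2456832   0.054     ]
[310 267  20  17 262] [319.28625954 275.05343511] [ 0.43103596 -0.26949971  0.054     ]
[379 279  20  17 263] [388.14068441 286.61596958] [ 0.60277934 -0.39164006  0.054     ]
[330 296  21  19 303] [339.77887789 304.94389439] [ 0.44191114 -0.39311663  0.054     ]
juice cap [ 0.45284295 -0.12505367  0.15      ] (array([ 0.45527925, -0.12657788,  0.13979671]), np.float64(0.004431483490756582))
handle (array([0.49793716, 0.05568641, 0.14766985]), np.float64(0.00677462471405796))
knob (array([0.49542009, 0.33955047, 0.09893388]), np.float64(0.005980248340860047))
```

Call:
servo_tool([
  [[85,294,216.5,-60,-2.27],[85,294,216.5,-60,-2.27],[85,294,216.5,-60,-2.27],[85,294,216.5,-60,-2.27],[85,294,216.5,-60,-2.27]],
])

```text
time: 0.72
tool_pos: [0.3963, -0.4233, 0.199]
tool_rot: [-0.0, 1.0, -0.0, -0.0]
contact_force: [0.4, -0.9, 0.5]
gripper_width: 0.997
```

Call:
servo_tool([
  [[85,0,0,0,0],[85,0,0,0,0],[85,0,0,0,0]],
])

```text
time: 1.1
tool_pos: [0.3941, -0.426, 0.2]
tool_rot: [0.0, 1.0, -0.001, 0.0]
contact_force: [0.2, -0.2, -0.0]
gripper_width: 0.996
```

Call:
servo_tool([
  [[85,47.5,35.5,0,0],[85,47.5,35.5,-60,0],[85,47.5,35.5,-110,0],[85,47.5,35.5,-110,0],[85,47.5,35.5,-110,0]],
])

```text
time: 1.72
tool_pos: [0.4428, -0.3912, 0.0919]
tool_rot: [0.001, 1.0, -0.001, 0.001]
contact_force: [0.5, 0.8, 0.2]
gripper_width: 0.996
```

```bash
python3 - <<'E'
from h import *
f=grab('top','a1.png');g=grab('side','a2.png')
z=lambda i,x,y:cv2.resize(i[y:y+110,x:x+110],None,fx=3.6,fy=3.6,interpolation=cv2.INTER_CUBIC)
cv2.imwrite('pics/a.png',cv2.cvtColor(np.hstack([z(f,370,170),z(g,285,240)]),cv2.COLOR_RGB2BGR))
E
```

```text
(no output)
```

View pics/a.png

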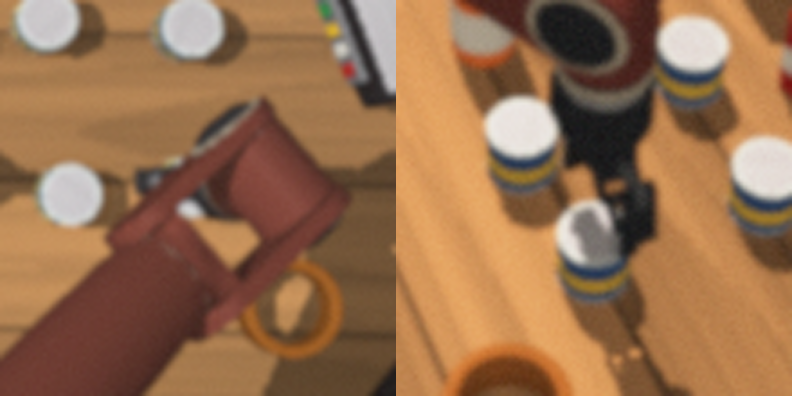

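Call:
servo_tool([
  [[85,0,0,-25,0],[85,0,0,-50,0],[85,0,0,-50,0],[85,0,0,-50,0]],
])

```text
time: 2.33
tool_pos: [0.4435, -0.3907, 0.042]
tool_rot: [0.001, 1.0, -0.0, 0.001]
contact_force: [-1.1, -0.3, 1.0]
gripper_width: 0.999
```

Call:
servo_tool([
  [[40,0,0,0,0],[40,0,0,0,0],[40,0,0,0,0],[40,0,0,0,0],[40,0,0,0,0]],
])

```text
time: 2.95
tool_pos: [0.4437, -0.3906, 0.0419]
tool_rot: [0.001, 1.0, 0.0, 0.001]
contact_force: [0.3, 0.4, 5.7]
gripper_width: 0.687
```

Call:
servo_tool([
  [[40,0,0,10,0],[40,0,0,50,0],[40,0,0,100,0],[40,0,0,150,0],[40,0,0,200,0]],
])

```text
time: 3.58
tool_pos: [0.442, -0.3888, 0.2409]
tool_rot: [-0.0, 1.0, 0.0, -0.0]
contact_force: [0.9, -0.7, -1.6]
gripper_width: 0.686
```

Call:
servo_tool([
  [[40,7,60,10,0],[40,13,120,10,0],[40,20,180,10,0],[40,26,240,10,0],[40,33,300,10,0]],
])

```text
time: 4.2
tool_pos: [0.4749, -0.0873, 0.2495]
tool_rot: [-0.0, 1.0, -0.0, -0.0]
contact_force: [1.4, -0.3, -1.9]
gripper_width: 0.683
```

Call:
servo_tool([
  [[40,7,60,0,0],[40,14,120,0,0],[40,20,180,0,0],[40,26,240,0,0],[40,32,300,0,0]],
])

```text
time: 4.82
tool_pos: [0.5069, 0.2125, 0.2496]
tool_rot: [0.0, 1.0, 0.0, -0.0]
contact_force: [1.0, -0.3, -1.4]
gripper_width: 0.689
```

Call:
servo_tool([
  [[40,0,10,0,0],[40,0,18,0,0],[40,0,18,0,0]],
])

```text
time: 5.2
tool_pos: [0.5074, 0.228, 0.2495]
tool_rot: [0.0, 1.0, -0.0, -0.0]
contact_force: [0.1, 0.3, -1.3]
gripper_width: 0.684
```

Call:
servo_tool([
  [[40,1,0,-60,0],[40,1,0,-120,0],[40,1,0,-148,0],[40,1,0,-148,0]],
])

```text
time: 5.7
tool_pos: [0.5065, 0.2266, 0.0987]
tool_rot: [0.001, 1.0, -0.001, -0.003]
contact_force: [0.2, -0.4, -1.3]
gripper_width: 0.679
```

```bash
cat > look.py <<'E'
from h import *
import sys
n=sys.argv[1];a=[int(x) for x in sys.argv[2:]] 
f=grab('top',n+'t.png');g=grab('side',n+'s.png')
z=lambda i,x,y:cv2.resize(i[y:y+110,x:x+110],None,fx=3.6,fy=3.6,interpolation=cv2.INTER_CUBIC)
cv2.imwrite('pics/'+n+'.png',cv2.cvtColor(np.hstack([z(f,a[0],a[1]),z(g,a[2],a[3])]),cv2.COLOR_RGB2BGR))
s=state();print(s['time'],s['tool_pos'])
E
python3 look.py b 225 135 250 125
```

```text
5.8 [0.50957065 0.22795332 0.10314976]
```

View pics/b.png

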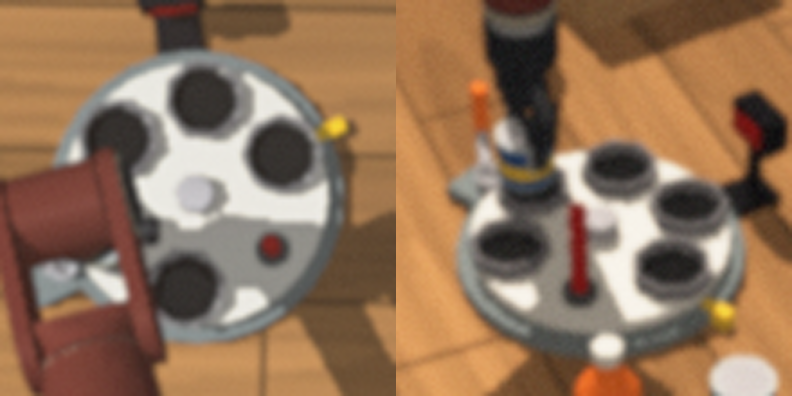

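Call:
servo_tool([
  [[40,0,0,-10,0],[40,0,0,-10,0]],
])

```text
time: 6.05
tool_pos: [0.5088, 0.2285, 0.0922]
tool_rot: [-0.0, 1.0, -0.0, 0.0]
contact_force: [-0.3, 0.2, -2.2]
gripper_width: 0.685
```

Call:
servo_tool([
  [[40,0,0,-8,0],[40,0,0,-8,0]],
])

```text
time: 6.3
tool_pos: [0.5126, 0.2284, 0.0892]
tool_rot: [0.0, 1.0, -0.0, 0.004]
contact_force: [-0.8, -6.4, 14.3]
gripper_width: 0.692
```

Call:
servo_tool([
  [[40,0,0,-4,0],[40,0,0,-4,0]],
])

```text
time: 6.55
tool_pos: [0.5146, 0.2282, 0.0879]
tool_rot: [0.0, 1.0, -0.0, 0.006]
contact_force: [0.6, -9.8, 22.4]
gripper_width: 0.69
```

Call:
servo_tool([
  [[40,0,0,14,0],[40,2.5,-3,14,0],[40,2.5,-3,14,0]],
])

```text
time: 6.92
tool_pos: [0.5105, 0.2254, 0.0928]
tool_rot: [0.0, 1.0, 0.0, -0.001]
contact_force: [-0.4, 0.5, -2.1]
gripper_width: 0.685
```

Call:
servo_tool([
  [[40,0,0,-8,0],[40,0,0,-14,0],[40,0,0,-14,0]],
])

```text
time: 7.3
tool_pos: [0.5153, 0.2254, 0.0834]
tool_rot: [0.0, 1.0, 0.0, 0.005]
contact_force: [3.3, -5.6, 11.5]
gripper_width: 0.679
```

Call:
servo_tool([
  [[40,0,0,8,0],[40,4,-2,8,0],[40,4,-2,8,0],[40,4,-2,0,0],[40,4,-2,0,0]],
])

```text
time: 7.92
tool_pos: [0.5169, 0.224, 0.0815]
tool_rot: [-0.0, 1.0, 0.0, 0.002]
contact_force: [1.3, -0.7, 6.6]
gripper_width: 0.684
```

Call:
servo_tool([
  [[40,0,0,-4,0],[40,0,0,-4,0]],
])

```text
time: 8.18
tool_pos: [0.5175, 0.2242, 0.0782]
tool_rot: [-0.0, 1.0, 0.0, 0.003]
contact_force: [-0.1, -1.9, 8.9]
gripper_width: 0.684
```

```bash
python3 look.py c 225 135 250 125
```

```text
8.275 [0.51745059 0.22415796 0.07821334]
```

View pics/c.png

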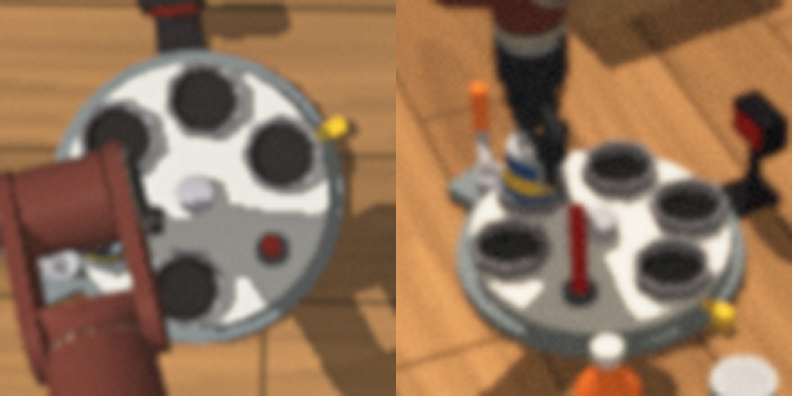

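Call:
servo_tool([
  [[40,2,0,4,0],[40,5,0,4,0],[40,5,0,4,0],[40,5,0,0,0],[40,5,0,0,0]],
])

```text
time: 8.9
tool_pos: [0.5196, 0.2237, 0.0785]
tool_rot: [0.0, 1.0, 0.0, -0.002]
contact_force: [-9.7, -2.6, 18.7]
gripper_width: 0.684
```

```bash
python3 look.py d 225 135 250 125
```

```text
9.0 [0.51955505 0.22370664 0.07845881]
```

View pics/d.png

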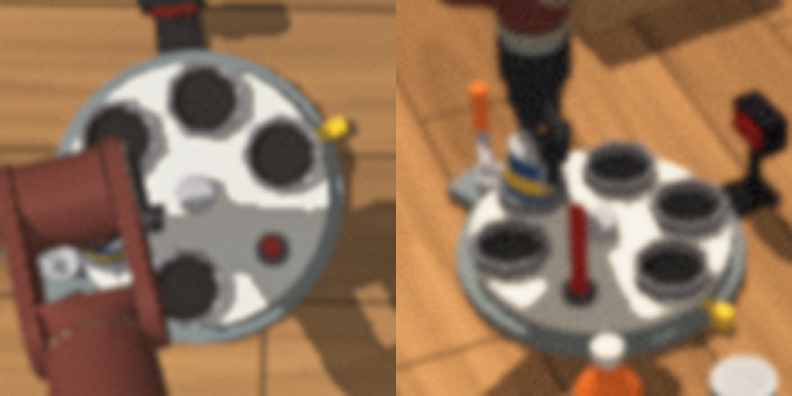

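```bash
python3 - <<'E'
import cv2
g=cv2.imread('pics/ds.png');cv2.imwrite('pics/dz.png',cv2.resize(g[140:210,260:330],None,fx=8,fy=8,interpolation=cv2.INTER_CUBIC))
E
```

```text
(no output)
```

View pics/dz.png

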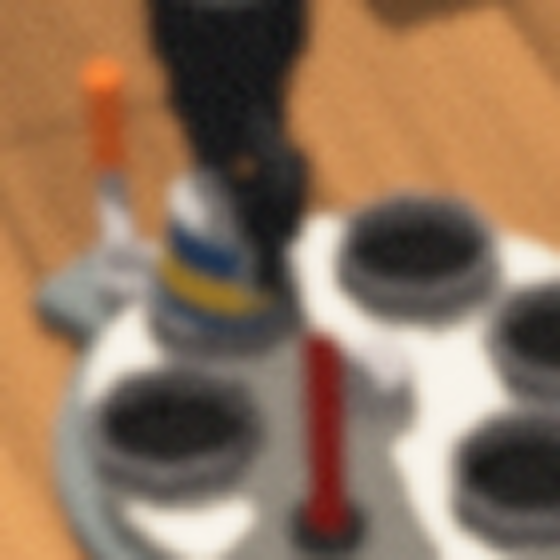

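Call:
servo_tool([
  [[40,-4,0,0,0],[40,-9,0,0,0],[40,-9,0,0,0]],
])

```text
time: 9.38
tool_pos: [0.5166, 0.2237, 0.0787]
tool_rot: [-0.001, 1.0, 0.0, 0.008]
contact_force: [12.7, -1.9, -0.6]
gripper_width: 0.683
```

```bash
python3 look.py e 225 135 250 125;python3 - <<'E'
import cv2
g=cv2.imread('pics/es.png');cv2.imwrite('pics/ez.png',cv2.resize(g[140:210,260:330],None,fx=8,fy=8,interpolation=cv2.INTER_CUBIC))
E
```

```text
9.475 [0.5167094  0.22367724 0.07870974]
```

View pics/ez.png

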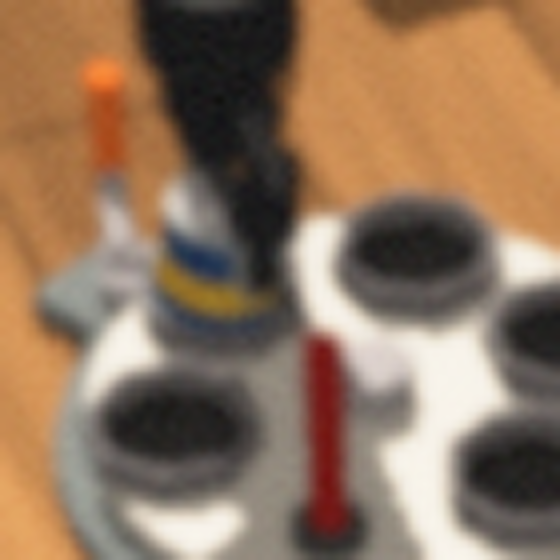

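Call:
servo_tool([
  [[64,0,0,0,0],[70,0,0,0,0],[70,0,0,0,0]],
])

```text
time: 9.85
tool_pos: [0.5103, 0.2235, 0.075]
tool_rot: [0.0, 1.0, 0.0, -0.001]
contact_force: [-0.8, -0.2, -0.7]
gripper_width: 0.816
```

```bash
python3 look.py f 225 135 250 125;python3 - <<'E'
import cv2
g=cv2.imread('pics/fs.png');cv2.imwrite('pics/fz.png',cv2.resize(g[140:210,260:330],None,fx=8,fy=8,interpolation=cv2.INTER_CUBIC))
E
```

```text
9.95 [0.51050539 0.22358532 0.07522311]
```

View pics/fz.png

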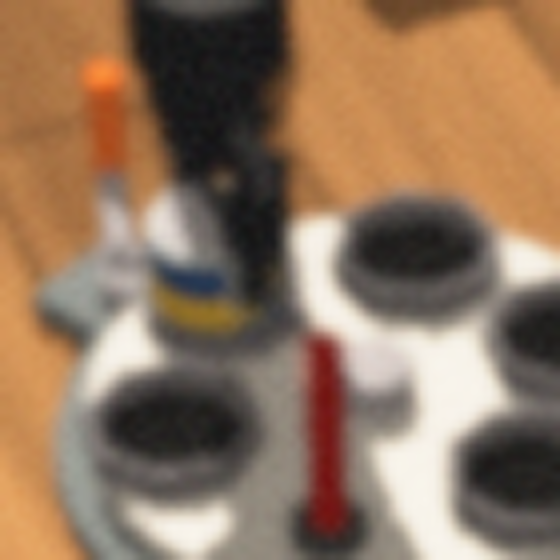

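Call:
servo_tool([
  [[70,0,0,30,0],[80,0,0,90,0],[85,0,0,150,0],[85,0,-60,175,0],[85,0,-120,175,0]],
])

```text
time: 10.58
tool_pos: [0.5123, 0.1031, 0.2545]
tool_rot: [-0.0, 1.0, 0.001, 0.003]
contact_force: [0.5, -0.7, -0.1]
gripper_width: 0.998
```

Call:
servo_tool([
  [[85,-10,-60,0,0],[85,-20,-120,0,0],[85,-30,-180,0,0],[85,-40,-240,0,0],[85,-60,-300,0,0]],
])

```text
time: 11.2
tool_pos: [0.4506, -0.1974, 0.2507]
tool_rot: [0.0, 1.0, 0.0, 0.0]
contact_force: [-0.1, 0.1, 0.2]
gripper_width: 0.996
```

```bash
cat > tins.py <<'E'
from h import *
import sys
n=sys.argv[1]
ax=np.array([.5515,.140])
for nm in('top','side'):
    f=cv2.cvtColor(grab(nm,n+nm+'.png'),cv2.COLOR_RGB2BGR);h=cv2.cvtColor(f,cv2.COLOR_BGR2HSV)
    m=cv2.inRange(h,(0,0,125 if nm=='top' else 140),(180,60 if nm=='top' else 45,255))
    k,l,s,c=cv2.connectedComponentsWithStats(m)
    for i in range(1,k):
        u,v=c[i]
        if 90<s[i,4]<400 and 150<v<330 and 235<u<450:
            p=onz(nm,c[i],.054)[:2];q=onz(nm,c[i],.088)[:2]
            print(nm,s[i],c[i].round(1),'table',p.round(4),'deck',q.round(4),'r',np.linalg.norm(q-ax).round(4),np.degrees(np.arctan2(*(q-ax)[::-1])).round(1))
print(state()['time'],state()['tool_pos'])
E
python3 tins.py g
```

```text
top [385 167  18  18 258] [393.4 175.1] table [ 0.6072 -0.279 ] deck [ 0.6033 -0.2736] r 0.4169 -82.9
top [414 169  18  18 257] [422.7 177.2] table [ 0.6013 -0.3857] deck [ 0.5975 -0.3784] r 0.5205 -84.9
top [343 172  18  18 254] [351.8 180.1] table [ 0.5858 -0.1275] deck [ 0.5824 -0.1249] r 0.2667 -83.4
side [333 186  13  16 129] [340.2 193.8] table [0.6492 0.0416] deck [0.632  0.0078] r 0.1548 -58.7
side [338 224  17  14 190] [346.1 230.7] table [ 0.5882 -0.1336] deck [ 0.5728 -0.1623] r 0.303 -86.0
side [364 254  19  15 231] [373.1 260.8] table [ 0.6092 -0.285 ] deck [ 0.5932 -0.3092] r 0.4511 -84.7
side [310 267  20  17 253] [319.2 274.8] table [ 0.4311 -0.2686] deck [ 0.4203 -0.2933] r 0.4527 -106.8
side [378 278  21  17 269] [387.8 286.4] table [ 0.6023 -0.3907] deck [ 0.5865 -0.4118] r 0.5529 -86.4
11.3 [ 0.44938431 -0.20023297  0.25055846]
```

View pics/gtop.png

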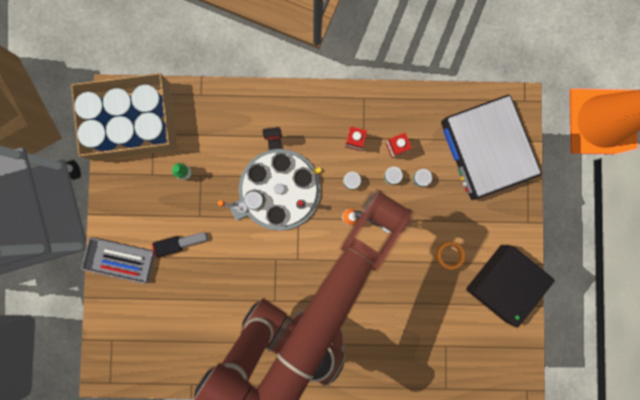

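```bash
python3 - <<'E'
from h import *
f=cv2.imread('pics/side0.png');h=cv2.cvtColor(f,cv2.COLOR_BGR2HSV)
m=cv2.inRange(h,(0,0,0),(180,130,75));m[:, :265]=0;m[:,345:]=0;m[:160]=0;m[212:]=0
k,l,s,c=cv2.connectedComponentsWithStats(m);Q=[]
for i in range(1,k):
    if s[i,4]>60:
        w=c[i];p=onz('side',w,.042)[:2];print(s[i],w,p)
m=cv2.inRange(h,(0,0,165),(180,60,255));m[:, :262]=0;m[:,350:]=0;m[:155]=0;m[222:]=0
cs,_=cv2.findContours(m,cv2.RETR_EXTERNAL,cv2.CHAIN_APPROX_NONE);c=max(cs,key=cv2.contourArea)
hull=cv2.convexHull(c);P=np.array([onz('side',p[0],.034)[:2] for p in hull])
A=np.c_[2*P,np.ones(len(P))];x=np.linalg.lstsq(A,(P**2).sum(1),rcond=None)[0];print('circ',x[:2],np.sqrt(x[2]+x[:2]@x[:2]));
r=np.linalg.norm(P-x[:2],axis=1);print(r.round(3))
for z in(.2,.25):
  pass
g=cv2.imread('pics/gtop.png');cv2.imwrite('pics/gz.png',cv2.resize(g[170:230,240:310],None,fx=8,fy=8,interpolation=cv2.INTER_CUBIC))
E
```

```text
[304 167  16   8 104] [311.28846154 170.5       ] [0.61047879 0.2206424 ]
[280 172  16   9 109] [287.37614679 175.85321101] [0.51373038 0.22717992]
[323 177  16   9 113] [330.63716814 181.0619469 ] [0.65316177 0.13315815]
[273 188  17  10 128] [281.078125  192.3671875] [0.45878551 0.1473168 ]
[318 193  17  11 134] [326.13432836 198.28358209] [0.59802922 0.05178018]
circ [0.5054759  0.13770934] 0.14020362600892655
[0.152 0.123 0.11  0.149 0.152 0.153 0.152 0.142 0.131 0.119 0.138 0.143
 0.15 ]
```

View pics/gz.png

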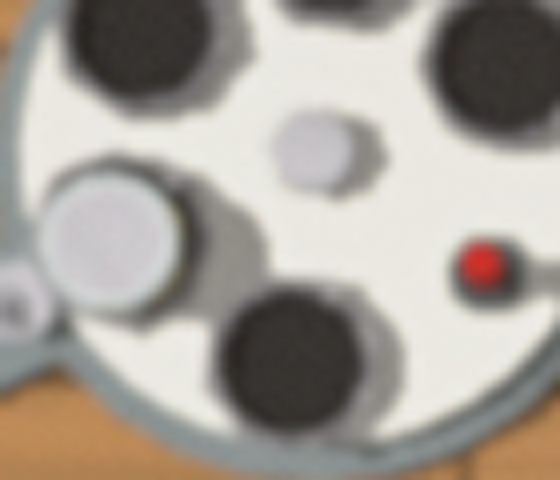

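```bash
python3 - <<'E'
from h import *
p=onz('top',(253.3,199.3),.088);print(p)
# tool check in gside/gtop
E
```

```text
[0.50710873 0.22514634 0.088     ]
```

Call:
servo_tool([
  [[85,-9,-40,0,0],[85,-18,-68,-40,0],[85,-18,-68,-100,0],[85,-18,-68,-150,0],[85,-18,-68,-150,0]],
])

```text
time: 11.92
tool_pos: [0.4305, -0.2605, 0.096]
tool_rot: [-0.004, 1.0, 0.0, -0.004]
contact_force: [0.1, 0.4, 0.3]
gripper_width: 0.992
```

```bash
python3 look.py i 340 170 265 220
```

```text
12.025 [ 0.43401989 -0.26352796  0.10188057]
```

View pics/i.png

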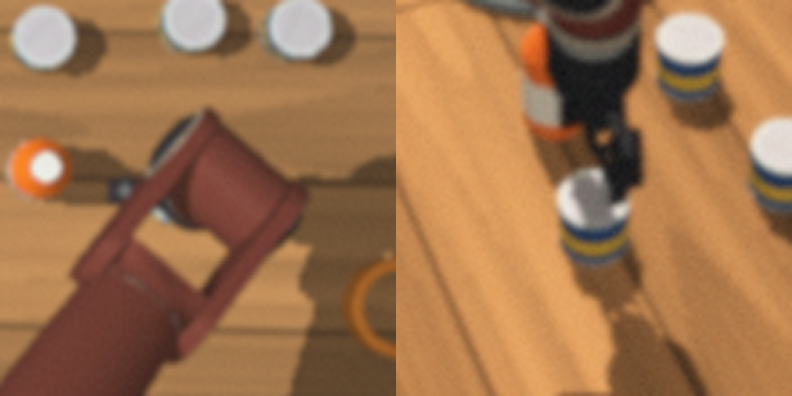

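Call:
servo_tool([
  [[85,-2,-4.5,-10,0],[85,-2,-4.5,-60,0],[85,-2,-4.5,-60,0],[85,-2,-4.5,-60,0]],
])

```text
time: 12.52
tool_pos: [0.4323, -0.2691, 0.0427]
tool_rot: [0.001, 1.0, 0.0, 0.001]
contact_force: [0.3, -0.3, 0.4]
gripper_width: 0.993
```

Call:
servo_tool([
  [[40,0,0,0,0],[40,0,0,0,0],[40,0,0,0,0],[40,0,0,0,0],[40,0,0,0,0]],
])

```text
time: 13.15
tool_pos: [0.4328, -0.2694, 0.0433]
tool_rot: [0.001, 1.0, 0.0, 0.002]
contact_force: [-1.0, 0.2, 5.6]
gripper_width: 0.682
```

Call:
servo_tool([
  [[40,0,0,10,0],[40,0,0,60,0],[40,0,0,115,0],[40,0,0,170,0],[40,0,0,210,0]],
])

```text
time: 13.78
tool_pos: [0.4314, -0.2683, 0.2541]
tool_rot: [0.001, 1.0, 0.0, 0.001]
contact_force: [0.3, 0.1, -2.7]
gripper_width: 0.681
```

Call:
servo_tool([
  [[40,19,52,0,0],[40,38,104,0,0],[40,57,156,0,0],[40,76,208,0,0],[40,95,260,0,0]],
])

```text
time: 14.4
tool_pos: [0.5262, -0.0063, 0.251]
tool_rot: [0.0, 1.0, 0.0, 0.0]
contact_force: [1.5, -0.4, -0.9]
gripper_width: 0.686
```

Call:
servo_tool([
  [[40,19,52,0,0],[40,38,104,0,0],[40,57,156,0,0],[40,81,208,0,0],[40,81,225,0,0]],
])

```text
time: 15.02
tool_pos: [0.6073, 0.2194, 0.2502]
tool_rot: [-0.0, 1.0, 0.001, -0.001]
contact_force: [0.3, -0.2, -2.6]
gripper_width: 0.685
```

Call:
servo_tool([
  [[40,0,0,-60,0],[40,0,0,-120,0],[40,0,0,-150,0],[40,0,0,-155,0],[40,0,0,-155,0]],
])

```text
time: 15.65
tool_pos: [0.6076, 0.2165, 0.097]
tool_rot: [-0.0, 1.0, -0.0, 0.0]
contact_force: [-0.4, -0.8, -1.6]
gripper_width: 0.684
```

Call:
servo_tool([
  [[40,0,0,0,0]],
])

```text
time: 15.78
tool_pos: [0.6085, 0.2169, 0.0981]
tool_rot: [-0.0, 1.0, -0.0, 0.002]
contact_force: [-0.3, -0.3, -2.1]
gripper_width: 0.682
```

Call:
servo_tool([
  [[40,0,-1,-6,0],[40,0,-1,-10,0],[40,0,-1,-14,0],[40,0,-1,-14,0]],
])

```text
time: 16.27
tool_pos: [0.6068, 0.2157, 0.0809]
tool_rot: [0.0, 1.0, 0.0, -0.001]
contact_force: [-0.2, -0.1, -2.6]
gripper_width: 0.682
```

Call:
servo_tool([
  [[40,0,0,-4,0],[40,0,0,-7,0],[40,0,0,-7,0]],
])

```text
time: 16.65
tool_pos: [0.6077, 0.2159, 0.0773]
tool_rot: [0.0, 1.0, 0.0, -0.0]
contact_force: [-5.6, -1.3, 9.7]
gripper_width: 0.685
```

Call:
servo_tool([
  [[64,0,0,0,0],[70,0,0,0,0],[70,0,0,0,0]],
])

```text
time: 17.02
tool_pos: [0.6073, 0.2158, 0.0745]
tool_rot: [0.0, 1.0, 0.0, -0.0]
contact_force: [-0.7, 0.1, 0.2]
gripper_width: 0.817
```

Call:
servo_tool([
  [[70,0,0,30,0],[80,0,0,90,0],[85,0,0,150,0],[85,-3,-55,175,0],[85,-6,-110,175,0]],
])

```text
time: 17.65
tool_pos: [0.6028, 0.1052, 0.254]
tool_rot: [-0.0, 1.0, 0.001, 0.004]
contact_force: [0.3, -0.8, -0.6]
gripper_width: 0.991
```

Call:
servo_tool([
  [[85,-3,-60,0,0],[85,-7,-120,0,0],[85,-10,-180,0,0],[85,-14,-235,0,0],[85,-14,-235,0,0]],
])

```text
time: 18.27
tool_pos: [0.5868, -0.1327, 0.2495]
tool_rot: [0.0, 1.0, -0.003, -0.0]
contact_force: [1.2, 0.8, 0.8]
gripper_width: 0.996
```

Call:
servo_tool([
  [[85,0,0,0,0]],
])

```text
time: 18.4
tool_pos: [0.5872, -0.129, 0.2495]
tool_rot: [-0.0, 1.0, -0.0, -0.0]
contact_force: [-0.1, 0.8, -0.2]
gripper_width: 0.996
```

```bash
python3 tins.py j
```

```text
top [385 167  18  17 235] [393.7 174.9] table [ 0.6078 -0.2801] deck [ 0.6039 -0.2748] r 0.4181 -82.8
top [414 169  17  10 122] [421.8 173.5] table [ 0.6147 -0.3822] deck [ 0.6107 -0.375 ] r 0.5184 -83.4
top [343 177  18  13 146] [350.4 183. ] table [ 0.5751 -0.1226] deck [ 0.5719 -0.1201] r 0.2609 -85.5
top [287 320  33  16  93] [302.8 327.9] table [0.0523 0.0402] deck [0.0585 0.0398] r 0.5031 -168.5
side [304 158  15  10 124] [311.1 162.5] table [0.6234 0.2529] deck [0.607  0.2128] r 0.0916 52.7
side [333 186  13  16 127] [340.  193.5] table [0.6494 0.0431] deck [0.6322 0.0092] r 0.1537 -58.3
side [338 225  17  13 188] [346.1 230.8] table [ 0.5881 -0.1339] deck [ 0.5727 -0.1626] r 0.3033 -86.0
side [365 254  18  15 217] [373.5 260.6] table [ 0.6107 -0.2847] deck [ 0.5947 -0.3089] r 0.4509 -84.5
side [384 279  15  13 109] [391.4 283.9] table [ 0.6168 -0.3869] deck [ 0.6006 -0.4081] r 0.5503 -84.9
18.5 [ 0.58738538 -0.1280368   0.24958748]
```

View pics/jside.png

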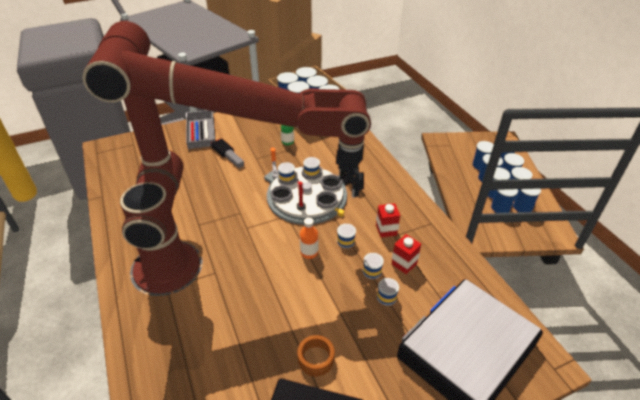

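Call:
servo_tool([
  [[85,0.5,-2,-60,0],[85,0.5,-2,-120,0],[85,0.5,-2,-160,0],[85,0.5,-2,-207,0],[85,0.5,-2,-207,0]],
])

```text
time: 19.12
tool_pos: [0.5844, -0.1285, 0.0382]
tool_rot: [-0.002, 1.0, 0.001, -0.005]
contact_force: [-0.7, -0.1, 0.7]
gripper_width: 0.999
```

Call:
servo_tool([
  [[85,0,0,0,0],[40,0,0,0,0],[40,0,0,0,0],[40,0,0,0,0],[40,0,0,0,0]],
])

```text
time: 19.75
tool_pos: [0.5901, -0.1318, 0.0461]
tool_rot: [0.001, 1.0, -0.0, 0.003]
contact_force: [0.1, -0.3, 5.7]
gripper_width: 0.685
```

Call:
servo_tool([
  [[40,0,0,0,0],[40,0,0,0,0]],
])

```text
time: 20.0
tool_pos: [0.59, -0.1318, 0.046]
tool_rot: [0.001, 1.0, 0.0, 0.003]
contact_force: [0.3, 1.1, 6.4]
gripper_width: 0.683
```

Call:
servo_tool([
  [[40,0,0,10,0],[40,0,0,60,0],[40,0,0,115,0],[40,0,0,170,0],[40,0,0,210,0]],
])

```text
time: 20.62
tool_pos: [0.588, -0.1314, 0.2563]
tool_rot: [0.001, 1.0, -0.0, 0.001]
contact_force: [0.1, 1.1, -2.3]
gripper_width: 0.684
```

Call:
servo_tool([
  [[40,13,52,0,0],[40,26,104,0,0],[40,39,156,0,0],[40,52,208,0,0],[40,62,260,0,0]],
])

```text
time: 21.25
tool_pos: [0.6496, 0.1304, 0.2529]
tool_rot: [0.0, 1.0, -0.0, -0.0]
contact_force: [-0.1, -0.1, -2.4]
gripper_width: 0.685
```

Call:
servo_tool([
  [[40,0,0,0,0],[40,0,0,-60,0],[40,0,0,-120,0],[40,0,0,-153,0],[40,0,0,-153,0]],
])

```text
time: 21.88
tool_pos: [0.6475, 0.1274, 0.0961]
tool_rot: [0.001, 1.0, -0.001, -0.003]
contact_force: [1.4, -0.0, -1.9]
gripper_width: 0.684
```

Call:
servo_tool([
  [[40,0,0,0,0],[40,0,0,0,0]],
])

```text
time: 22.12
tool_pos: [0.6513, 0.1287, 0.1029]
tool_rot: [-0.0, 1.0, -0.0, 0.002]
contact_force: [-0.6, -0.1, -2.1]
gripper_width: 0.679
```

Call:
servo_tool([
  [[40,0.5,-0.5,-6,0],[40,0.5,-0.5,-10,0],[40,0.5,-0.5,-15,0],[40,0.5,-0.5,-15,0]],
])

```text
time: 22.62
tool_pos: [0.6496, 0.1283, 0.0837]
tool_rot: [0.0, 1.0, 0.0, -0.001]
contact_force: [1.0, 0.4, -2.5]
gripper_width: 0.686
```

Call:
servo_tool([
  [[40,0,0,-4,0],[40,0,0,-9,0],[40,0,0,-9,0]],
])

```text
time: 23.0
tool_pos: [0.6508, 0.1285, 0.08]
tool_rot: [0.0, 1.0, 0.0, -0.0]
contact_force: [-11.0, -1.6, 16.4]
gripper_width: 0.683
```

Call:
servo_tool([
  [[64,0,0,0,0],[70,0,0,0,0],[70,0,0,0,0]],
])

```text
time: 23.38
tool_pos: [0.6502, 0.1283, 0.0753]
tool_rot: [0.0, 1.0, 0.0, -0.0]
contact_force: [-0.3, -0.1, 0.4]
gripper_width: 0.82
```

Call:
servo_tool([
  [[70,0,0,30,0],[80,0,0,90,0],[85,0,0,150,0],[85,-5,-55,175,0],[85,-11,-110,175,0]],
])

```text
time: 24.0
tool_pos: [0.6408, 0.0175, 0.2549]
tool_rot: [0.0, 1.0, 0.001, 0.004]
contact_force: [0.3, -0.5, -0.7]
gripper_width: 1.0
```

Call:
servo_tool([
  [[85,-6,-60,0,0],[85,-12,-120,0,0],[85,-18,-180,0,0],[85,-24,-240,0,0],[85,-30,-300,0,0]],
])

```text
time: 24.62
tool_pos: [0.6088, -0.2836, 0.2504]
tool_rot: [-0.0, 1.0, 0.0, -0.0]
contact_force: [0.5, -0.2, 0.1]
gripper_width: 0.992
```

Call:
servo_tool([
  [[85,0,0,0,0],[85,0,0,0,0]],
])

```text
time: 24.88
tool_pos: [0.6092, -0.2814, 0.2502]
tool_rot: [-0.0, 1.0, -0.0, -0.0]
contact_force: [-0.5, -0.2, -0.2]
gripper_width: 0.997
```

```bash
python3 tins.py k
```

```text
top [390 171  13  13 118] [396.6 176.6] table [ 0.6018 -0.2907] deck [ 0.5981 -0.2851] r 0.4277 -83.7
side [304 158  15  10 125] [311.2 162.5] table [0.6236 0.253 ] deck [0.6072 0.2129] r 0.0918 52.6
side [334 186  12  18 121] [340.6 194.1] table [0.6499 0.0393] deck [0.6327 0.0055] r 0.1571 -58.9
side [364 254  19  15 230] [373.2 260.7] table [ 0.6093 -0.2849] deck [ 0.5933 -0.3091] r 0.451 -84.7
side [378 278  21  16 184] [388.4 285.1] table [ 0.6062 -0.3869] deck [ 0.5902 -0.4081] r 0.5495 -86.0
24.975 [ 0.60955178 -0.28029765  0.25051343]
```

View pics/kside.png

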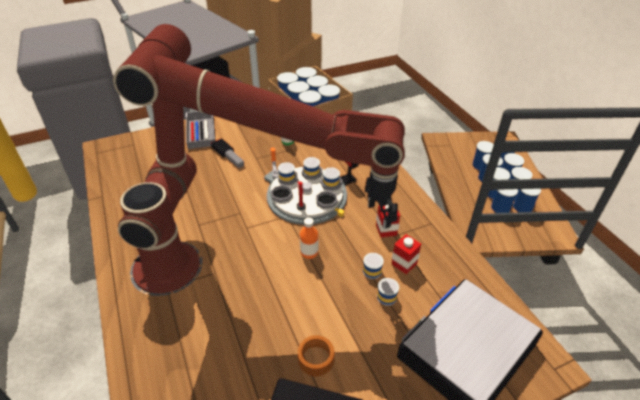

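Call:
servo_tool([
  [[85,0,-1,-60,0],[85,0,-1,-120,0],[85,0,-1,-160,0],[85,0,-1,-205,0],[85,0,-1,-205,0]],
])

```text
time: 25.6
tool_pos: [0.6065, -0.2792, 0.0409]
tool_rot: [-0.003, 1.0, 0.001, -0.004]
contact_force: [-0.8, 0.6, 1.0]
gripper_width: 0.99
```

Call:
servo_tool([
  [[85,0,0,0,0],[40,0,0,0,0],[40,0,0,0,0],[40,0,0,0,0],[40,0,0,0,0]],
])

```text
time: 26.22
tool_pos: [0.6113, -0.2837, 0.0493]
tool_rot: [0.001, 1.0, 0.0, 0.002]
contact_force: [-0.2, 1.6, 6.7]
gripper_width: 0.683
```

Call:
servo_tool([
  [[40,0,0,0,0],[40,0,0,0,0]],
])

```text
time: 26.48
tool_pos: [0.6113, -0.2836, 0.0493]
tool_rot: [0.001, 1.0, 0.0, 0.002]
contact_force: [0.0, 1.1, 6.4]
gripper_width: 0.683
```

Call:
servo_tool([
  [[40,0,0,10,0],[40,0,0,60,0],[40,0,0,115,0],[40,0,0,170,0],[40,0,0,210,0]],
])

```text
time: 27.1
tool_pos: [0.6094, -0.2829, 0.2592]
tool_rot: [0.001, 1.0, -0.0, 0.001]
contact_force: [0.7, -0.2, -2.4]
gripper_width: 0.677
```

Call:
servo_tool([
  [[40,-19,52,0,0],[40,-38,104,0,0],[40,-57,156,0,0],[40,-76,208,0,0],[40,-95,260,0,0]],
])

```text
time: 27.72
tool_pos: [0.513, -0.0212, 0.2557]
tool_rot: [-0.0, 1.0, -0.0, -0.0]
contact_force: [-0.6, 0.9, -1.5]
gripper_width: 0.677
```

Call:
servo_tool([
  [[40,-19,52,0,0],[40,-38,104,0,0],[40,-57.4,166.7,0,0],[40,-57.4,166.7,0,0],[40,-57.4,166.7,0,0]],
])

```text
time: 28.35
tool_pos: [0.4566, 0.144, 0.2557]
tool_rot: [0.0, 1.0, 0.001, 0.0]
contact_force: [-0.5, -0.5, -2.4]
gripper_width: 0.678
```

Call:
servo_tool([
  [[40,0,0,-60,0],[40,0,0,-120,0],[40,0,0,-151,0],[40,0,0,-151,0],[40,0,0,-151,0]],
])

```text
time: 28.98
tool_pos: [0.4584, 0.1433, 0.1065]
tool_rot: [-0.0, 1.0, -0.001, 0.001]
contact_force: [-0.6, 0.2, -1.9]
gripper_width: 0.683
```

Call:
servo_tool([
  [[40,0,0,0,0],[40,0,0,0,0]],
])

```text
time: 29.22
tool_pos: [0.458, 0.1441, 0.1065]
tool_rot: [-0.0, 1.0, -0.0, 0.001]
contact_force: [-0.5, 0.8, -2.7]
gripper_width: 0.681
```

Call:
servo_tool([
  [[40,0.7,-0.8,-6,0],[40,0.7,-0.8,-10,0],[40,0.7,-0.8,-16,0],[40,0.7,-0.8,-16,0]],
])

```text
time: 29.72
tool_pos: [0.4569, 0.1431, 0.0877]
tool_rot: [0.0, 1.0, 0.0, -0.001]
contact_force: [-0.1, -0.3, -3.5]
gripper_width: 0.682
```

Call:
servo_tool([
  [[40,0,0,-4,0],[40,0,0,-9,0],[40,0,0,-9,0]],
])

```text
time: 30.1
tool_pos: [0.4581, 0.1434, 0.0832]
tool_rot: [0.0, 1.0, 0.0, -0.001]
contact_force: [-12.4, -1.9, 19.7]
gripper_width: 0.684
```

Seated at the expected height. Release, then the last tin.

Call:
servo_tool([
  [[64,0,0,0,0],[70,0,0,0,0],[70,0,0,0,0]],
])

```text
time: 30.48
tool_pos: [0.4575, 0.1432, 0.0795]
tool_rot: [0.0, 1.0, 0.0, -0.0]
contact_force: [0.5, 0.2, -0.3]
gripper_width: 0.82
```

Call:
servo_tool([
  [[70,0,0,30,0],[80,0,0,90,0],[85,0,0,150,0],[85,14,-52,175,0],[85,28,-104,175,0]],
])

```text
time: 31.1
tool_pos: [0.4873, 0.0384, 0.2584]
tool_rot: [0.0, 1.0, 0.001, 0.003]
contact_force: [0.2, -0.2, -0.5]
gripper_width: 0.994
```

Call:
servo_tool([
  [[85,16,-57,0,0],[85,32,-114,0,0],[85,48,-171,0,0],[85,64,-228,0,0],[85,80,-285,0,0]],
])

```text
time: 31.72
tool_pos: [0.5658, -0.2478, 0.2543]
tool_rot: [-0.0, 1.0, -0.0, -0.0]
contact_force: [0.9, 0.6, 1.1]
gripper_width: 0.997
```

Call:
servo_tool([
  [[85,16,-57,0,0],[85,37,-114,0,0],[85,37,-142,0,0],[85,37,-142,0,0],[85,37,-142,0,0]],
])

```text
time: 32.35
tool_pos: [0.6025, -0.3871, 0.2542]
tool_rot: [-0.0, 1.0, 0.0, -0.0]
contact_force: [0.0, 0.4, -0.5]
gripper_width: 0.994
```

```bash
python3 tins.py l
```

```text
top [341 280  29  25  93] [355.2 292.2] table [ 0.1821 -0.1455] deck [ 0.1859 -0.1425] r 0.462 -142.3
side [304 158  15  10 113] [310.7 162.9] table [0.6208 0.2512] deck [0.6044 0.2112] r 0.0887 53.4
side [423 162  12  37 193] [427.5 180.9] table [ 0.9813 -0.0233] deck [ 0.9543 -0.0552] r 0.4476 -25.9
side [334 186  12  17 123] [340.5 194.1] table [0.6497 0.0398] deck [0.6325 0.0061] r 0.1565 -58.8
side [379 279  20  17 263] [388.1 286.6] table [ 0.6027 -0.3917] deck [ 0.5869 -0.4128] r 0.5539 -86.3
32.45 [ 0.60273986 -0.38650584  0.25481203]
```

View pics/lside.png

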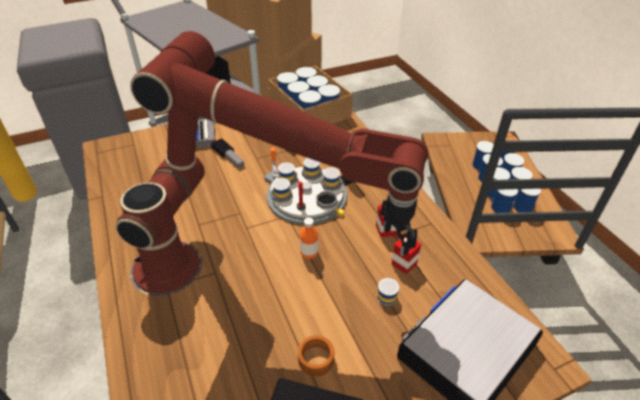

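Call:
servo_tool([
  [[85,0,-2,-60,0],[85,0,-2,-120,0],[85,0,-2,-160,0],[85,0,-2,-210,0],[85,0,-2,-210,0]],
])

```text
time: 33.08
tool_pos: [0.5996, -0.3861, 0.0393]
tool_rot: [-0.003, 1.0, 0.001, -0.004]
contact_force: [-0.6, 0.4, 1.3]
gripper_width: 0.994
```

Call:
servo_tool([
  [[85,0,0,0,0],[40,0,0,0,0],[40,0,0,0,0],[40,0,0,0,0],[40,0,0,0,0]],
])

```text
time: 33.7
tool_pos: [0.6045, -0.3911, 0.0487]
tool_rot: [0.002, 1.0, 0.0, 0.002]
contact_force: [-0.6, 1.6, 6.8]
gripper_width: 0.68
```

Call:
servo_tool([
  [[40,0,0,0,0],[40,0,0,0,0]],
])

```text
time: 33.95
tool_pos: [0.6045, -0.3911, 0.0487]
tool_rot: [0.002, 1.0, 0.0, 0.002]
contact_force: [-0.7, 1.1, 5.8]
gripper_width: 0.682
```

Call:
servo_tool([
  [[40,0,0,10,0],[40,0,0,60,0],[40,0,0,115,0],[40,0,0,170,0],[40,0,0,210,0]],
])

```text
time: 34.58
tool_pos: [0.6028, -0.3901, 0.2587]
tool_rot: [0.001, 1.0, 0.0, 0.001]
contact_force: [0.1, -0.8, -1.4]
gripper_width: 0.681
```

Call:
servo_tool([
  [[40,-1,60,0,0],[40,-2,120,0,0],[40,-3,180,0,0],[40,-4,240,0,0],[40,-5,300,0,0]],
])

```text
time: 35.2
tool_pos: [0.5969, -0.0879, 0.2551]
tool_rot: [-0.0, 1.0, -0.0, 0.0]
contact_force: [-0.2, -0.1, -2.0]
gripper_width: 0.677
```

Call:
servo_tool([
  [[40,-1,60,0,0],[40,-2,120,0,0],[40,-2.5,138,0,0],[40,-2.5,138,0,0],[40,-2.5,138,-30,0]],
])

```text
time: 35.83
tool_pos: [0.5971, 0.0467, 0.228]
tool_rot: [0.001, 1.0, -0.001, 0.003]
contact_force: [0.8, 0.3, -2.6]
gripper_width: 0.682
```

Call:
servo_tool([
  [[40,0,0,-60,0],[40,0,0,-120,0],[40,0,0,-121,0],[40,0,0,-121,0],[40,0,0,-121,0]],
])

```text
time: 36.45
tool_pos: [0.597, 0.0474, 0.1071]
tool_rot: [0.0, 1.0, -0.0, 0.002]
contact_force: [0.2, -0.5, -1.3]
gripper_width: 0.679
```

Call:
servo_tool([
  [[40,0,0,0,0],[40,0,0,0,0]],
])

```text
time: 36.7
tool_pos: [0.5956, 0.0482, 0.105]
tool_rot: [0.0, 1.0, 0.0, 0.001]
contact_force: [-0.4, -0.9, -1.9]
gripper_width: 0.683
```

Call:
servo_tool([
  [[40,1,-0.7,-6,0],[40,1,-0.7,-10,0],[40,1,-0.7,-15,0],[40,1,-0.7,-15,0]],
])

```text
time: 37.2
tool_pos: [0.5955, 0.0476, 0.0877]
tool_rot: [-0.0, 1.0, 0.0, -0.001]
contact_force: [0.1, -0.7, -2.2]
gripper_width: 0.682
```

Call:
servo_tool([
  [[40,0,0,-4,0],[40,0,0,-9,0],[40,0,0,-9,0]],
])

```text
time: 37.58
tool_pos: [0.5967, 0.0476, 0.0827]
tool_rot: [0.0, 1.0, 0.0, -0.0]
contact_force: [-8.2, 1.0, 11.9]
gripper_width: 0.685
```

Call:
servo_tool([
  [[64,0,0,0,0],[70,0,0,0,0],[70,0,0,0,0]],
])

```text
time: 37.95
tool_pos: [0.596, 0.0475, 0.0795]
tool_rot: [-0.0, 1.0, 0.0, -0.0]
contact_force: [-0.1, 0.2, 0.9]
gripper_width: 0.817
```

Call:
servo_tool([
  [[70,0,0,30,0],[75,0,0,90,0],[60,0,0,150,0],[50,-25,50,175,0],[50,-50,100,175,0]],
])

```text
time: 38.58
tool_pos: [0.5472, 0.1483, 0.2587]
tool_rot: [-0.001, 1.0, -0.001, 0.003]
contact_force: [0.4, 0.3, 0.5]
gripper_width: 0.586
```

Call:
servo_tool([
  [[50,-15,55,0,0],[50,-30,110,0,0],[50,-45,165,0,0],[50,-53,193,0,0],[50,-53,193,0,0]],
])

```text
time: 39.2
tool_pos: [0.4922, 0.3421, 0.2543]
tool_rot: [0.0, 1.0, 0.002, -0.0]
contact_force: [0.0, -0.6, 0.1]
gripper_width: 0.586
```

```bash
python3 look.py m 225 135 250 125; python3 - <<'E'
from h import *
g=cv2.imread('pics/ms.png');cv2.imwrite('pics/mz.png',cv2.resize(g[130:230,255:355],None,fx=6,fy=6,interpolation=cv2.INTER_CUBIC))
E
```

```text
39.3 [0.49308219 0.34017355 0.25437499]
```

View pics/m.png

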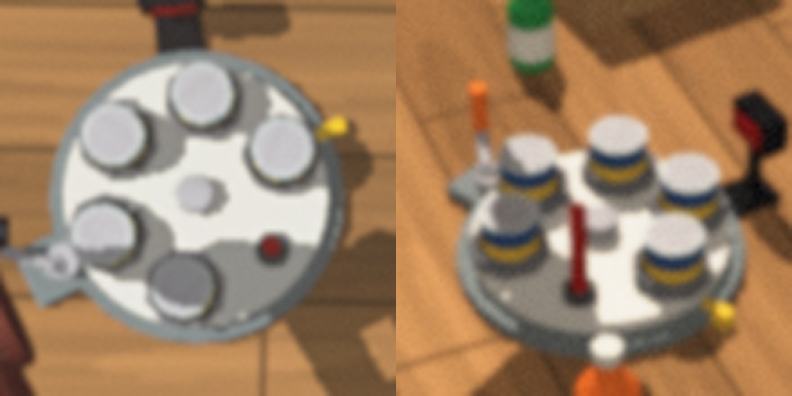

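View pics/mz.png

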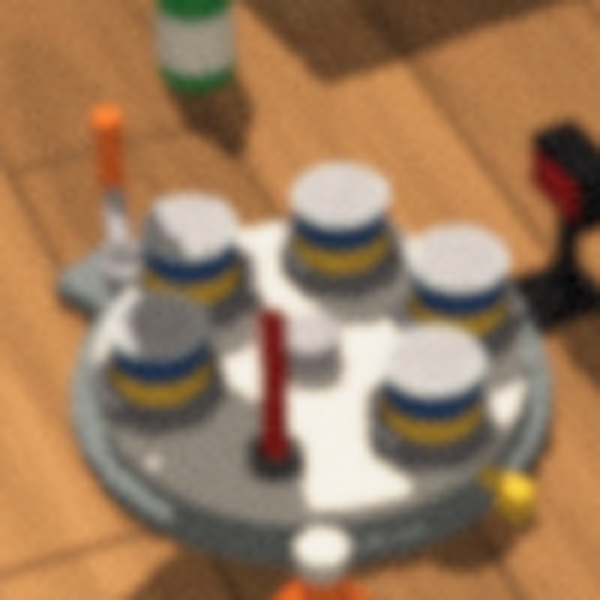

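Call:
servo_tool([
  [[50,1,-2,-60,0],[50,1,-2,-100,0],[50,1,-2,-100,0]],
])

```text
time: 39.67
tool_pos: [0.4921, 0.3358, 0.1503]
tool_rot: [0.002, 1.0, -0.001, -0.004]
contact_force: [0.1, -0.8, -0.3]
gripper_width: 0.589
```

```bash
python3 look.py n 180 140 230 100
```

```text
39.775 [0.49503172 0.33786981 0.15590471]
```

View pics/n.png

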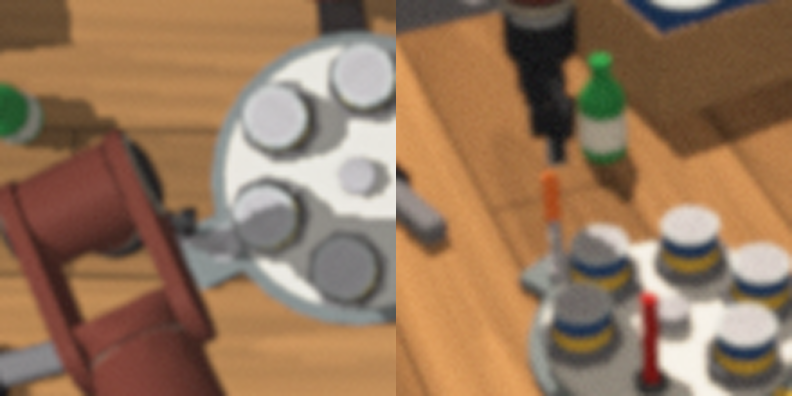

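Call:
servo_tool([
  [[50,0,0,-30,0],[50,0,0,-50,0],[50,0,0,-70,0],[50,0,0,-70,0]],
])

```text
time: 40.28
tool_pos: [0.4931, 0.3379, 0.083]
tool_rot: [0.001, 1.0, 0.0, -0.001]
contact_force: [-1.0, 0.6, -0.1]
gripper_width: 0.586
```

Call:
servo_tool([
  [[30,0,0,0,0],[5,0,0,0,0],[5,0,0,0,0],[5,0,0,0,0],[5,0,0,0,0]],
])

```text
time: 40.9
tool_pos: [0.4949, 0.3388, 0.0861]
tool_rot: [-0.0, 1.0, 0.0, 0.001]
contact_force: [-0.4, -0.4, 5.7]
gripper_width: 0.192
```

Call:
servo_tool([
  [[5,-8,1.6,0,0],[5,-15.9,2.4,0,0],[5,-24,2,0,0],[5,-31.9,0.6,0,0]],
])

```text
time: 41.4
tool_pos: [0.4647, 0.3399, 0.0862]
tool_rot: [-0.001, 1.0, 0.0, 0.004]
contact_force: [7.9, 1.9, 3.8]
gripper_width: 0.192
```

Call:
servo_tool([
  [[5,-7.5,-2.5,0,0],[5,-14.9,-5.8,0,0],[5,-22,-10,0,0],[5,-27.9,-15.3,0,0]],
])

```text
time: 41.9
tool_pos: [0.4346, 0.3283, 0.0862]
tool_rot: [-0.006, 1.0, 0.0, 0.001]
contact_force: [-2.3, 18.6, 2.1]
gripper_width: 0.191
```

Call:
servo_tool([
  [[5,-5.5,-6,0,0],[5,-10,-12.5,0,0],[5,-13,-18,0,0],[5,-15.1,-23.2,0,0],[5,-15.1,-23.2,0,0]],
])

```text
time: 42.52
tool_pos: [0.4132, 0.3076, 0.0862]
tool_rot: [-0.008, 1.0, 0.001, -0.007]
contact_force: [-25.4, 23.7, 14.7]
gripper_width: 0.195
```

```bash
python3 - <<'E'
import numpy as np
P=np.array([(.4949,.3388),(.4647,.3399),(.4346,.3283),(.4132,.3076)])
from scipy.optimize import least_squares
r=least_squares(lambda c:np.linalg.norm(P-c,axis=1)-.062,[.478,.28]);c=r.x;print(c,r.fun)
print(np.degrees(np.arctan2(P[:,1]-c[1],P[:,0]-c[0])))
s=.062
for a in(135,140,150,156,160,165,170): print(a,c+s*np.array([np.cos(np.radians(a)),np.sin(np.radians(a))]))
E
```

```text
[0.47068297 0.27965618] [ 0.00190975 -0.00145982 -0.00143431  0.00191517]
[ 67.73286443  95.6715973  126.56725363 154.07452648]
135 [0.42684235 0.3234968 ]
140 [0.42318822 0.31950901]
150 [0.4169894  0.31065618]
156 [0.41404315 0.30487385]
160 [0.41242203 0.30086143]
165 [0.41079557 0.29570296]
170 [0.40962489 0.29042237]
```

Call:
servo_tool([
  [[5,-7,0,0,0],[5,-9,-3,0,0],[5,-9,-5,0,0],[5,-9,-5,0,0]],
])

```text
time: 43.02
tool_pos: [0.4084, 0.3001, 0.0861]
tool_rot: [-0.005, 1.0, 0.001, -0.002]
contact_force: [-10.1, 15.4, 7.1]
gripper_width: 0.188
```

Call:
servo_tool([
  [[5,0,-5,0,0],[5,0,-5,0,0]],
])

```text
time: 43.28
tool_pos: [0.4073, 0.2985, 0.0862]
tool_rot: [-0.01, 1.0, -0.0, -0.003]
contact_force: [-13.1, 31.3, 3.6]
gripper_width: 0.182
```

Call:
servo_tool([
  [[5,0,2,0,0],[30,0,4,0,0],[50,0,4,0,0],[50,0,4,40,0],[50,0,4,100,0]],
])

```text
time: 43.9
tool_pos: [0.4086, 0.2931, 0.1828]
tool_rot: [0.002, 1.0, -0.0, -0.003]
contact_force: [1.6, 0.9, -0.6]
gripper_width: 0.582
```

Call:
servo_tool([
  [[50,0,-50,60,0],[50,20,-100,60,0],[50,40,-160,60,0],[50,60,-200,60,0]],
])

```text
time: 44.4
tool_pos: [0.4705, 0.0919, 0.2449]
tool_rot: [0.0, 1.0, -0.001, 0.001]
contact_force: [0.4, 0.7, -0.3]
gripper_width: 0.587
```

```bash
python3 look.py o 195 135 250 125; python3 - <<'E'
from h import *
for nm,z,lo,hi in(('top',.1,(5,170,130),(18,255,255)),('side',.1,(5,170,130),(18,255,255)),('top',.15,(0,150,80),(4,255,255)),('side',.15,(0,150,80),(4,255,255))):
    h=cv2.cvtColor(cv2.imread('pics/o'+nm[0]+'.png'),cv2.COLOR_BGR2HSV);m=cv2.inRange(h,lo,hi)
    k,l,s,c=cv2.connectedComponentsWithStats(m)
    for i in range(1,k):
        if s[i,4]>8 and 130<c[i][1]<240 and 200<c[i][0]<330: print(nm,z,s[i],c[i].round(1),onz(nm,c[i],z).round(4))
E
```

```text
44.5 [0.47125629 0.09059039 0.24446066]
top 0.1 [228 221   7   6  26] [230.8 224. ] [0.4176 0.3008 0.1   ]
side 0.1 [255 157   6  16  76] [257.7 164. ] [0.4137 0.2701 0.1   ]
side 0.1 [299 227  20  17 258] [308.4 234.8] [ 0.449  -0.1409  0.1   ]
top 0.15 [268 136  11   3  24] [273.3 137.3] [0.7202 0.1543 0.15  ]
side 0.15 [296 181   5  25  63] [298.3 192.6] [0.475  0.0074 0.15  ]
```

View pics/o.png

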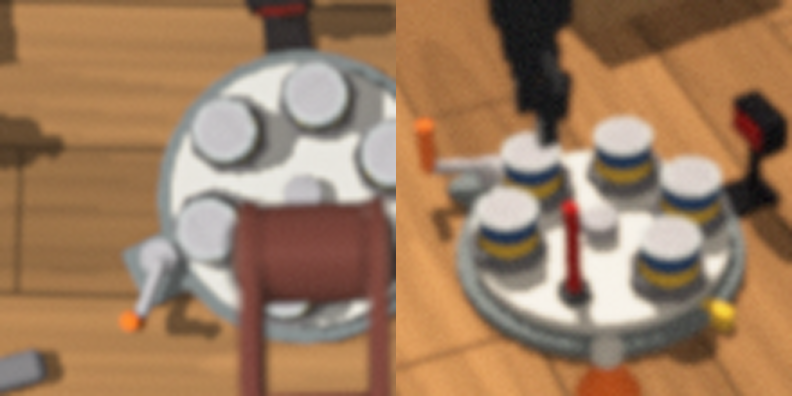

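Call:
servo_tool([
  [[50,24,-32,0,0],[50,24,-32,0,0],[50,24,-32,-45,0],[50,24,-32,-45,0],[50,24,-32,-45,0]],
])

```text
time: 45.12
tool_pos: [0.4941, 0.0632, 0.2006]
tool_rot: [-0.0, 1.0, 0.0, 0.0]
contact_force: [-0.2, 0.1, 0.3]
gripper_width: 0.586
```

```bash
python3 look.py p 240 140 250 125
```

```text
45.225 [0.49497044 0.06300409 0.20173609]
```

View pics/p.png

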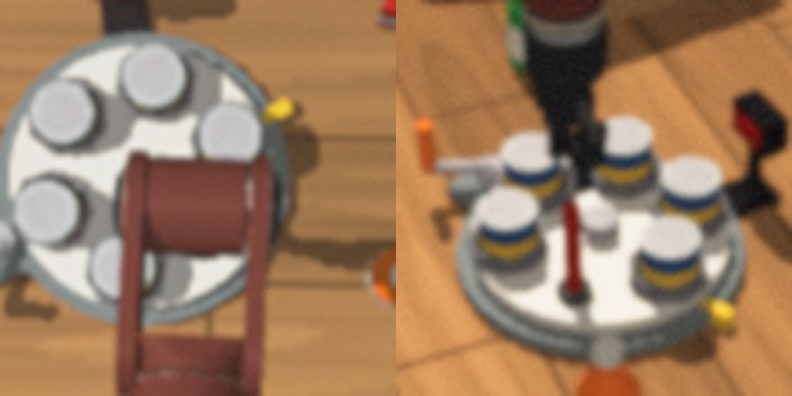

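```bash
python3 - <<'E'
from h import *
print(proj('side',(.4953,.0583,.15)),proj('side',(.4953,.0583,.147)),onz('side',(298.6,182.3),.15))
E
```

```text
(np.float64(298.3721970597348), np.float64(181.91218696167797)) (np.float64(298.3966247212449), np.float64(182.57687598022972)) [0.49526112 0.05608718 0.15      ]
```

Prediction matches the picture (handle top at side pixel 298.6,182). Descend and grip.

Call:
servo_tool([
  [[50,0.5,-5,0,0],[50,0.5,-5,-35,0],[50,0.5,-5,-70,0],[50,0.5,-5,-70,0]],
])

```text
time: 45.72
tool_pos: [0.4928, 0.0574, 0.1274]
tool_rot: [-0.0, 1.0, -0.0, -0.003]
contact_force: [-0.2, -0.5, 0.5]
gripper_width: 0.584
```

Call:
servo_tool([
  [[30,0,0,0,0],[5,0,0,0,0],[5,0,0,0,0],[5,0,0,0,0],[5,0,0,0,0]],
])

```text
time: 46.35
tool_pos: [0.4968, 0.0582, 0.1324]
tool_rot: [-0.001, 1.0, -0.0, 0.003]
contact_force: [4.1, 3.8, 3.6]
gripper_width: 0.191
```

```bash
cat > arc.py <<'E'
import numpy as np,sys
a0,st,n=map(float,sys.argv[1:4]);f=lambda a:97*np.array([np.cos(np.radians(a)),np.sin(np.radians(a))])
for c in range(int(n)):
    b=a0+c*st*5;print(round(b,1),[[5]+(f(b+st*(i+1))-f(b)).round(1).tolist()+[0,0] for i in range(5)])
E
python3 arc.py -127.2 12 7
```

```text
-127.2 [[5, 17.3, -10.5, 0, 0], [5, 36.5, -17.2, 0, 0], [5, 56.6, -19.7, 0, 0], [5, 76.8, -18.0, 0, 0], [5, 96.2, -12.2, 0, 0]]
-67.2 [[5, 17.8, 9.8, 0, 0], [5, 33.1, 23.0, 0, 0], [5, 45.4, 39.2, 0, 0], [5, 54.0, 57.5, 0, 0], [5, 58.6, 77.3, 0, 0]]
-7.2 [[5, 0.4, 20.3, 0, 0], [5, -3.4, 40.2, 0, 0], [5, -11.2, 58.9, 0, 0], [5, -22.8, 75.5, 0, 0], [5, -37.6, 89.4, 0, 0]]
52.8 [[5, -17.3, 10.5, 0, 0], [5, -36.5, 17.2, 0, 0], [5, -56.6, 19.7, 0, 0], [5, -76.8, 18.0, 0, 0], [5, -96.2, 12.2, 0, 0]]
112.8 [[5, -17.8, -9.8, 0, 0], [5, -33.1, -23.0, 0, 0], [5, -45.4, -39.2, 0, 0], [5, -54.0, -57.5, 0, 0], [5, -58.6, -77.3, 0, 0]]
172.8 [[5, -0.4, -20.3, 0, 0], [5, 3.4, -40.2, 0, 0], [5, 11.2, -58.9, 0, 0], [5, 22.8, -75.5, 0, 0], [5, 37.6, -89.4, 0, 0]]
232.8 [[5, 17.3, -10.5, 0, 0], [5, 36.5, -17.2, 0, 0], [5, 56.6, -19.7, 0, 0], [5, 76.8, -18.0, 0, 0], [5, 96.2, -12.2, 0, 0]]
```

Call:
servo_tool([
  [[5,17.3,-10.5,0,0],[5,36.5,-17.2,0,0],[5,56.6,-19.7,0,0],[5,76.8,-18.0,0,0],[5,96.2,-12.2,0,0]],
])

```text
time: 46.98
tool_pos: [0.592, 0.0438, 0.1321]
tool_rot: [0.002, 1.0, 0.001, 0.0]
contact_force: [-5.7, -4.4, 8.3]
gripper_width: 0.194
```

Call:
servo_tool([
  [[5,0,0,0,0]],
])

```text
time: 47.1
tool_pos: [0.594, 0.0447, 0.1321]
tool_rot: [0.001, 1.0, -0.0, 0.003]
contact_force: [4.6, -1.5, 2.9]
gripper_width: 0.196
```

Low forces. Continue.

Call:
servo_tool([
  [[5,17.8,9.8,0,0],[5,33.1,23.0,0,0],[5,45.4,39.2,0,0],[5,54.0,57.5,0,0],[5,58.6,77.3,0,0]],
])

```text
time: 47.72
tool_pos: [0.6626, 0.117, 0.1331]
tool_rot: [0.004, 1.0, -0.001, 0.018]
contact_force: [49.8, -14.3, -17.2]
gripper_width: 0.132
```

Call:
servo_tool([
  [[5,0,0,0,0]],
])

```text
time: 47.85
tool_pos: [0.6663, 0.1201, 0.1362]
tool_rot: [0.002, 1.0, -0.0, 0.024]
contact_force: [54.4, -7.4, -18.4]
gripper_width: 0.064
```

Call:
servo_tool([
  [[40,0,0,0,0],[50,0,0,0,0]],
])

```text
time: 48.1
tool_pos: [0.6606, 0.1182, 0.1341]
tool_rot: [0.004, 1.0, 0.0, 0.015]
contact_force: [30.9, -11.4, -13.3]
gripper_width: 0.481
```

```bash
python3 look.py q 240 140 250 125;python3 - <<'E'
from h import *
g=cv2.imread('pics/qs.png');cv2.imwrite('pics/qz.png',cv2.resize(g[110:230,255:375],None,fx=5,fy=5,interpolation=cv2.INTER_CUBIC))
E
```

```text
48.2 [0.65839141 0.11744134 0.13240119]
```

View pics/qz.png

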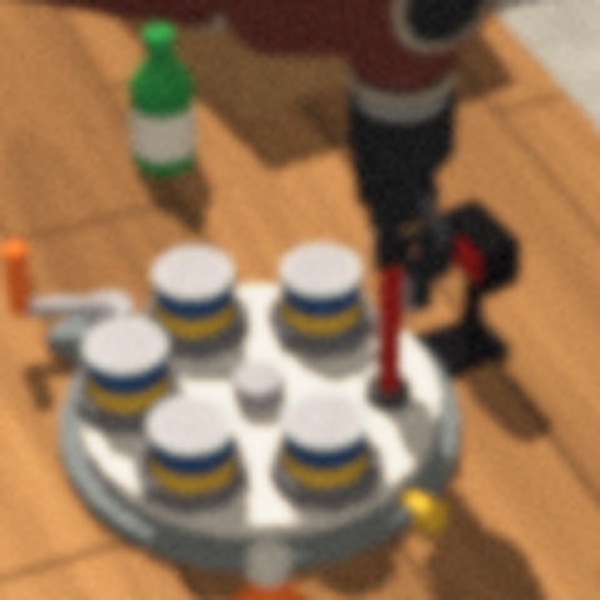

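```bash
python3 - <<'E'
from h import *
p=onz('side',(333,163.8),.15)[:2];ax=np.array([.554,.1356]);d=p-ax;print(p,np.linalg.norm(d),np.degrees(np.arctan2(d[1],d[0])))
E
python3 - <<'E'
from h import *
g=cv2.imread('pics/qt.png');cv2.imwrite('pics/qtz.png',cv2.resize(g[120:240,220:340],None,fx=5,fy=5,interpolation=cv2.INTER_CUBIC))
print(state())
E
```

```text
[0.64611754 0.10188889] 0.09809219909318247 -20.100481325674043
{'time': 48.2, 'joint_pos': array([ 0.06949904,  0.23403218,  1.61576188, -0.01111075,  1.26834506,
        1.64256296]), 'joint_vel': array([-0.00509382, -0.00356968,  0.00564885, -0.01250305,  0.00633919,
       -0.00253065]), 'joint_efforts': array([ 12.48585999, -49.9592185 , -27.19534278,   4.16450232,
         7.10699201,   0.92182009]), 'tool_pos': array([0.65839141, 0.11744134, 0.13240119]), 'tool_rot': array([4.48138002e-03, 9.99916975e-01, 4.58721329e-04, 1.20726846e-02]), 'contact_force': array([ 29.34188048, -14.04518938, -11.67282987]), 'ft_torque': array([-1.80593177, -4.39989701,  0.91469608]), 'gripper_width': 0.5812332635722582}
```

View pics/qtz.png

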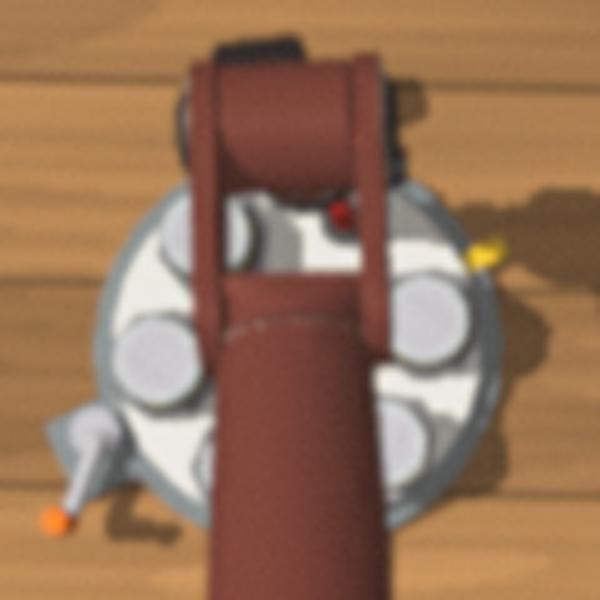

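Call:
servo_tool([
  [[50,6,-4,0,0],[50,6,-4,30,0],[50,6,-4,70,0],[50,6,-4,80,0]],
])

```text
time: 48.7
tool_pos: [0.657, 0.1185, 0.2139]
tool_rot: [0.0, 1.0, -0.0, 0.003]
contact_force: [-0.1, 0.2, -0.3]
gripper_width: 0.588
```

```bash
cat > hand.py <<'E'
from h import *
import sys
n=sys.argv[1];ax=np.array([.554,.1356])
T=grab('top',n+'t.png');S=grab('side',n+'s.png')
cv2.imwrite('pics/'+n+'.png',cv2.cvtColor(cv2.resize(S[110:230,250:370],None,fx=5,fy=5,interpolation=cv2.INTER_CUBIC),cv2.COLOR_RGB2BGR))
for nm,I in(('top',T),('side',S)):
    h=cv2.cvtColor(I,cv2.COLOR_RGB2HSV);m=cv2.inRange(h,(0,170,60),(6,255,255))|cv2.inRange(h,(175,170,60),(180,255,255))
    k,l,s,c=cv2.connectedComponentsWithStats(m)
    for i in range(1,k):
        if s[i,4]>8 and s[i,4]<200 and 130<c[i][1]<240 and 240<c[i][0]<345:
            u=c[i] if nm=='top' else (c[i][0],s[i,1]+1.5)
            # top of post
            if nm=='side':
                col=np.where(l[s[i,1]:s[i,1]+3]==i)[1];u=(col.mean(),s[i,1]+1.5)
            p=onz(nm,u,.15)[:2]+(np.array([.0025,-.0044]) if nm=='top' else 0);d=p-ax
            print(nm,s[i],np.round(u,1),p.round(4),np.linalg.norm(d).round(4),np.degrees(np.arctan2(d[1],d[0])).round(1))
s=state();print(s['time'],s['tool_pos'],s['contact_force'])
E
python3 hand.py r
```

```text
top [286 159   3   6  13] [286.8 161.8] [0.6378 0.101 ] 0.0907 -22.4
side [331 163   4  24  60] [332.5 164.5] [0.6428 0.0989] 0.0961 -22.4
48.8 [0.6560882  0.11860452 0.21144578] [ 0.18876228 -0.11440858  0.27758044]
```

View pics/r.png

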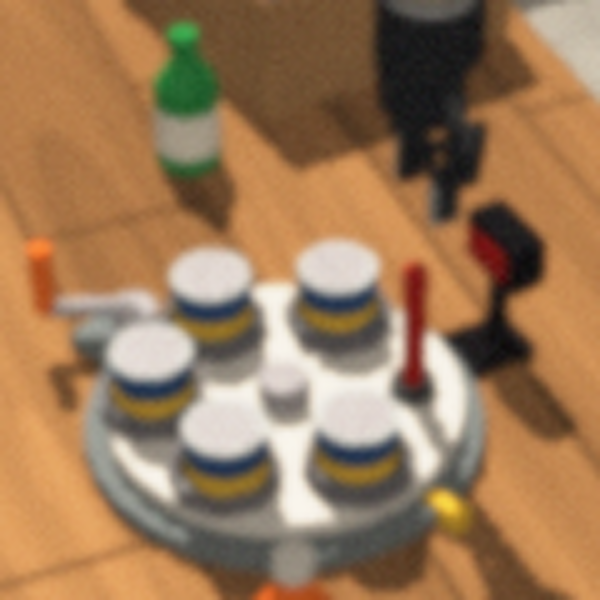

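Call:
servo_tool([
  [[50,-12,-19.3,0,0],[50,-12,-19.3,-30,0],[50,-12,-19.3,-60,0],[50,-12,-19.3,-80,0],[50,-12,-19.3,-80,0]],
])

```text
time: 49.42
tool_pos: [0.6414, 0.0994, 0.1261]
tool_rot: [0.0, 1.0, 0.0, -0.003]
contact_force: [0.0, 0.8, -0.2]
gripper_width: 0.586
```

Call:
servo_tool([
  [[30,0,0,0,0],[5,0,0,0,0],[5,0,0,0,0],[5,0,0,0,0],[5,0,0,0,0]],
])

```text
time: 50.05
tool_pos: [0.644, 0.0997, 0.1314]
tool_rot: [-0.0, 1.0, 0.0, 0.001]
contact_force: [-3.5, 1.9, 6.0]
gripper_width: 0.198
```

```bash
python3 arc.py -22 10 8
```

```text
-22.0 [[5, 4.9, 16.2, 0, 0], [5, 7.0, 33.0, 0, 0], [5, 6.1, 49.8, 0, 0], [5, 2.3, 66.3, 0, 0], [5, -4.3, 81.9, 0, 0]]
28.0 [[5, -9.2, 14.2, 0, 0], [5, -20.7, 26.5, 0, 0], [5, -34.2, 36.7, 0, 0], [5, -49.3, 44.4, 0, 0], [5, -65.5, 49.3, 0, 0]]
78.0 [[5, -16.8, 2.1, 0, 0], [5, -33.7, 1.2, 0, 0], [5, -50.1, -2.6, 0, 0], [5, -65.7, -9.2, 0, 0], [5, -79.9, -18.4, 0, 0]]
128.0 [[5, -12.4, -11.5, 0, 0], [5, -22.5, -25.0, 0, 0], [5, -30.2, -40.1, 0, 0], [5, -35.2, -56.3, 0, 0], [5, -37.2, -73.1, 0, 0]]
178.0 [[5, 0.9, -16.9, 0, 0], [5, 4.7, -33.4, 0, 0], [5, 11.3, -48.9, 0, 0], [5, 20.5, -63.1, 0, 0], [5, 32.0, -75.5, 0, 0]]
228.0 [[5, 13.5, -10.2, 0, 0], [5, 28.6, -17.9, 0, 0], [5, 44.7, -22.8, 0, 0], [5, 61.5, -24.9, 0, 0], [5, 78.4, -24.0, 0, 0]]
278.0 [[5, 16.5, 3.8, 0, 0], [5, 32.0, 10.4, 0, 0], [5, 46.2, 19.6, 0, 0], [5, 58.6, 31.2, 0, 0], [5, 68.8, 44.7, 0, 0]]
328.0 [[5, 7.7, 15.1, 0, 0], [5, 12.6, 31.2, 0, 0], [5, 14.7, 48.0, 0, 0], [5, 13.8, 64.9, 0, 0], [5, 10.0, 81.4, 0, 0]]
```

Call:
servo_tool([
  [[5,4.9,16.2,0,0],[5,7.0,33.0,0,0],[5,6.1,49.8,0,0],[5,2.3,66.3,0,0],[5,-4.3,81.9,0,0]],
])

```text
time: 50.68
tool_pos: [0.6416, 0.1808, 0.1313]
tool_rot: [0.001, 1.0, 0.0, 0.003]
contact_force: [3.6, -2.7, 2.3]
gripper_width: 0.192
```

Call:
servo_tool([
  [[5,0,0,0,0]],
])

```text
time: 50.8
tool_pos: [0.6411, 0.1816, 0.1314]
tool_rot: [0.0, 1.0, 0.001, 0.003]
contact_force: [6.3, -2.8, 1.8]
gripper_width: 0.192
```

Call:
servo_tool([
  [[5,-9.2,14.2,0,0],[5,-20.7,26.5,0,0],[5,-34.2,36.7,0,0],[5,-49.3,44.4,0,0],[5,-65.5,49.3,0,0]],
])

```text
time: 51.42
tool_pos: [0.5742, 0.23, 0.1311]
tool_rot: [0.001, 1.0, 0.0, 0.001]
contact_force: [2.3, -7.5, 8.3]
gripper_width: 0.194
```

Call:
servo_tool([
  [[5,0,0,0,0]],
])

```text
time: 51.55
tool_pos: [0.5728, 0.2302, 0.1312]
tool_rot: [0.001, 1.0, 0.0, 0.0]
contact_force: [-2.2, -5.3, 7.3]
gripper_width: 0.193
```

Call:
servo_tool([
  [[5,-16.8,2.1,0,0],[5,-33.7,1.2,0,0],[5,-50.1,-2.6,0,0],[5,-65.7,-9.2,0,0],[5,-79.9,-18.4,0,0]],
])

```text
time: 52.18
tool_pos: [0.4922, 0.2169, 0.1311]
tool_rot: [-0.006, 1.0, 0.001, -0.001]
contact_force: [-3.0, 17.0, 7.9]
gripper_width: 0.192
```

Call:
servo_tool([
  [[5,0,0,0,0]],
])

```text
time: 52.3
tool_pos: [0.49, 0.215, 0.1309]
tool_rot: [-0.003, 1.0, -0.001, -0.004]
contact_force: [-12.3, 9.1, 14.4]
gripper_width: 0.193
```

```bash
python3 - <<'E'
import numpy as np
from scipy.optimize import least_squares
P=np.array([(.4968,.0582),(.594,.0447),(.644,.0997),(.6411,.1816),(.5728,.2302),(.490,.215)])
r=least_squares(lambda c:np.linalg.norm(P-c,axis=1)-.097,[.55,.13]);c=r.x;print(c,r.fun,np.degrees(np.arctan2(*(P-c).T[::-1])))
E
```

```text
[0.55378958 0.13634195] [-0.00028404  0.00307559  0.00036812  0.00134328 -0.00123607  0.0042729 ] [-126.10358788  -66.30921913  -22.10615839   27.40032675   78.54996384
  129.04113078]
```

Call:
servo_tool([
  [[5,-14.4,-10.5,0,0],[5,-24.5,-24.0,0,0],[5,-32.2,-39.1,0,0],[5,-37.2,-55.3,0,0],[5,-39.2,-72.1,0,0]],
])

```text
time: 52.92
tool_pos: [0.4476, 0.1418, 0.1304]
tool_rot: [-0.001, 1.0, 0.001, -0.01]
contact_force: [-24.6, 0.9, 24.5]
gripper_width: 0.194
```

Call:
servo_tool([
  [[5,0,0,0,0]],
])

```text
time: 53.05
tool_pos: [0.4478, 0.1396, 0.1303]
tool_rot: [0.001, 1.0, -0.001, -0.01]
contact_force: [-30.2, -3.7, 27.6]
gripper_width: 0.192
```

Call:
servo_tool([
  [[30,0,0,0,0],[50,0,0,0,0],[50,0,0,0,0]],
])

```text
time: 53.42
tool_pos: [0.4541, 0.1402, 0.1291]
tool_rot: [-0.0, 1.0, -0.0, -0.001]
contact_force: [-0.1, -0.2, 0.4]
gripper_width: 0.585
```

```bash
python3 hand.py s
```

```text
side [281 186   2   8  12] [281.2 187.5] [0.4314 0.0543] 0.1472 -146.5
53.525 [0.45436446 0.14016553 0.12930754] [0.51558731 0.49214018 0.09640325]
```

View pics/s.png

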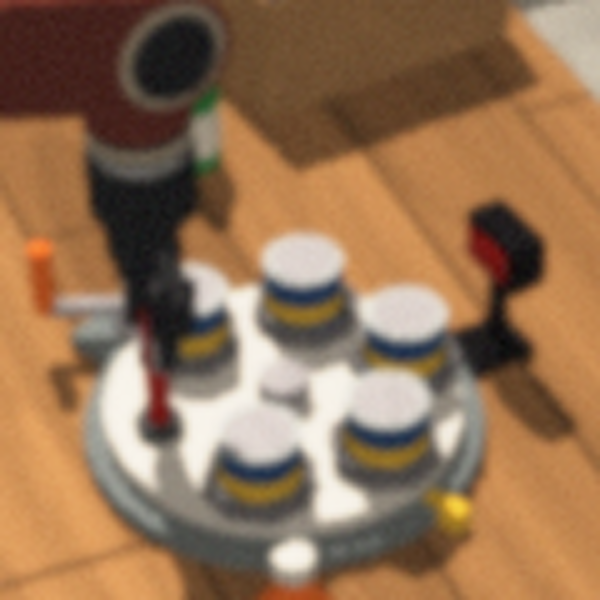

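```bash
python3 - <<'E'
from h import *
print(onz('side',(279.7,172),.15),onz('side',(281.8,194.5),.044))
for a in(170,175,178,182): 
  p=np.array([.554,.1358])+.097*np.array([np.cos(np.radians(a)),np.sin(np.radians(a))]);print(a,p,proj('side',(*p,.15)),proj('side',(*p,.05)))
E
```

```text
[0.45487437 0.13427986 0.15      ] [0.45649527 0.13307944 0.044     ]
170 [0.45847365 0.15264387] (np.float64(278.88232325532687), np.float64(168.72858210252042)) (np.float64(280.38684150914406), np.float64(189.88587986616452))
175 [0.45736911 0.14425411] (np.float64(279.3981390763683), np.float64(170.17813432079387)) (np.float64(280.88842944954905), np.float64(191.3531973842384))
178 [0.45705909 0.13918525] (np.float64(279.80702867572495), np.float64(171.03345251859804)) (np.float64(281.28483411457285), np.float64(192.21882655924202))
182 [0.45705909 0.13241475] (np.float64(280.46677484528215), np.float64(172.15182624097628)) (np.float64(281.92332568454646), np.float64(193.35049161663187))
```

Call:
servo_tool([
  [[30,2.5,-2,0,0],[5,2.5,-2,0,0],[5,2.5,-2,0,0],[5,2.5,-2,0,0],[5,2.5,-2,0,0]],
])

```text
time: 54.15
tool_pos: [0.4573, 0.1381, 0.13]
tool_rot: [-0.0, 1.0, 0.0, 0.0]
contact_force: [0.8, -0.6, 1.9]
gripper_width: 0.195
```

Call:
servo_tool([
  [[5,0.9,-16.9,0,0],[5,4.7,-33.4,0,0],[5,11.3,-48.9,0,0],[5,20.5,-63.1,0,0],[5,32.0,-75.5,0,0]],
])

```text
time: 54.78
tool_pos: [0.489, 0.0628, 0.1297]
tool_rot: [-0.001, 1.0, 0.0, -0.0]
contact_force: [-0.1, 5.6, 1.5]
gripper_width: 0.195
```

Call:
servo_tool([
  [[5,0,0,0,0]],
])

```text
time: 54.9
tool_pos: [0.4902, 0.0614, 0.1297]
tool_rot: [0.001, 1.0, -0.001, 0.001]
contact_force: [3.0, -2.6, 0.2]
gripper_width: 0.195
```

Call:
servo_tool([
  [[5,13.5,-10.2,0,0],[5,28.6,-17.9,0,0],[5,44.7,-22.8,0,0],[5,61.5,-24.9,0,0],[5,78.4,-24.0,0,0]],
])

```text
time: 55.52
tool_pos: [0.5673, 0.039, 0.1296]
tool_rot: [-0.0, 1.0, 0.0, -0.001]
contact_force: [-6.1, 2.6, 5.4]
gripper_width: 0.197
```

Call:
servo_tool([
  [[5,0,0,0,0]],
])

```text
time: 55.65
tool_pos: [0.5689, 0.0392, 0.1296]
tool_rot: [-0.001, 1.0, -0.0, 0.001]
contact_force: [2.9, 2.8, -0.2]
gripper_width: 0.189
```

Call:
servo_tool([
  [[5,9,2,0,0],[5,17,5,0,0],[5,24.5,8.4,0,0],[5,24.5,8.4,0,0],[5,24.5,8.4,0,0]],
])

```text
time: 56.28
tool_pos: [0.5923, 0.0445, 0.1296]
tool_rot: [0.003, 1.0, 0.0, 0.0]
contact_force: [0.0, -9.0, 1.1]
gripper_width: 0.194
```

Call:
servo_tool([
  [[30,0,0,0,0],[50,0,0,0,0],[50,0,0,0,0],[50,0,0,50,0],[50,0,0,100,0]],
])

```text
time: 56.9
tool_pos: [0.5914, 0.0473, 0.23]
tool_rot: [-0.0, 1.0, 0.0, -0.001]
contact_force: [0.7, 0.4, 0.8]
gripper_width: 0.587
```

Call:
servo_tool([
  [[50,-30,60,20,0],[50,-60,110,20,0],[50,-100,150,20,0],[50,-140,200,20,0],[50,-150,230,20,0]],
])

```text
time: 57.52
tool_pos: [0.4398, 0.279, 0.25]
tool_rot: [-0.0, 1.0, 0.001, 0.0]
contact_force: [0.7, -0.7, 0.1]
gripper_width: 0.586
```

```bash
cat > fin.py <<'E'
from h import *
import sys
n=sys.argv[1]
T=grab('top',n+'t.png');S=grab('side',n+'s.png')
z=lambda i,x,y:cv2.resize(i[y:y+100,x:x+100],None,fx=4,fy=4,interpolation=cv2.INTER_CUBIC)
cv2.imwrite('pics/'+n+'.png',cv2.cvtColor(np.hstack([z(T,230,140),z(S,255,125)]),cv2.COLOR_RGB2BGR))
axt=np.array([.5515,.140])
def bl(I,lo,hi,box):
    h=cv2.cvtColor(I,cv2.COLOR_RGB2HSV);m=cv2.inRange(h,lo,hi);k,l,s,c=cv2.connectedComponentsWithStats(m)
    return [(s[i,4],c[i]) for i in range(1,k) if s[i,4]>6 and box[0]<c[i][0]<box[2] and box[1]<c[i][1]<box[3]]
for a,c in bl(T,(0,130,70),(6,255,255),(242,152,320,230)):
    p=onz('top',c,.15)[:2]-axt;print('handle top',a,c.round(1),np.linalg.norm(p).round(4),np.degrees(np.arctan2(p[1],p[0])).round(2))
for a,c in bl(T,(22,120,100),(35,255,255),(300,150,330,190)):
    p=onz('top',c,.015)[:2]-axt;print('mark top',a,c.round(1),np.linalg.norm(p).round(4),np.degrees(np.arctan2(p[1],p[0])).round(2))
for a,c in bl(T,(5,150,110),(18,255,255),(205,180,250,240)): print('knob',a,onz('top',c,.1))
# dark-pocket / lid angles
h=cv2.cvtColor(T,cv2.COLOR_RGB2HSV)
print(state()['time'],state()['tool_pos'])
E
python3 fin.py t
```

```text
handle top 20 [303.5 178.5] 0.0972 -73.87
mark top 33 [316.4 170.5] 0.1561 -62.55
57.625 [0.44037489 0.27955124 0.24994987]
```

View pics/t.png

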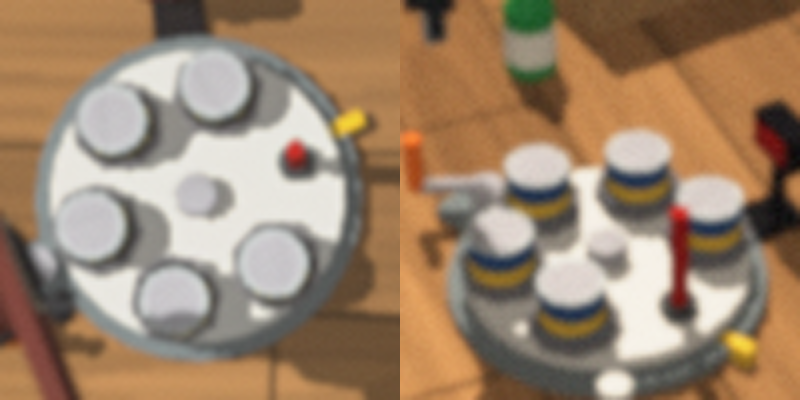

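```bash
python3 - <<'E'
from h import *
axt=np.array([.5515,.140])
for a in[(115,122),(217,86),(93,227),(175,300),(275,264)]:
    p=onz('top',(230+a[0]/4,140+a[1]/4),.088)[:2]-axt
    an=np.degrees(np.arctan2(p[1],p[0]));print(np.linalg.norm(p).round(4),an.round(1),((an+60)%60).round(1))
# side estimates of handle: top (681-400, 208)
p=onz('side',(255+(681-400)/4,125+210/4),.15)[:2];print(p,np.degrees(np.arctan2(*(p-[.554,.136])[::-1])))
p=onz('side',(255+(679-400)/4,125+300/4),.046)[:2];print(p,np.degrees(np.arctan2(*(p-[.554,.136])[::-1])))
m=onz('side',(255+(740-400)/4,125+345/4),.018)[:2];print(m,np.degrees(np.arctan2(*(m-[.554,.136])[::-1])))
E
```

```text
0.0904 49.1 49.1
0.0959 -13.4 46.6
0.0926 112.4 52.4
0.0996 173.7 53.7
0.1012 -130.2 49.8
[0.58947409 0.04314351] -69.09157549617241
[0.58786456 0.04141877] -70.30023003748578
[ 0.6265511 -0.0074142] -63.165832854425965
```

Call:
servo_tool([
  [[50,30,-47,0,-1.7],[50,60,-94,0,-3.4],[50,90,-141,0,-5.1],[50,120,-188,0,-6.8],[50,147,-235,0,-8.5]],
])

```text
time: 58.25
tool_pos: [0.5899, 0.0394, 0.2497]
tool_rot: [0.0, 0.901, -0.434, 0.0]
contact_force: [0.6, -0.4, -0.3]
gripper_width: 0.587
```

Call:
servo_tool([
  [[50,0,0,0,-1.5],[50,0,0,0,-2.3],[50,0,0,-30,-2.3],[50,0,0,-30,-2.3]],
])

```text
time: 58.75
tool_pos: [0.5874, 0.0412, 0.2167]
tool_rot: [0.002, 0.844, -0.536, -0.002]
contact_force: [-0.1, -0.0, 0.8]
gripper_width: 0.582
```

```bash
python3 hand.py u
```

```text
top [268 137  10   2  15] [272.3 137.5] [0.7221 0.1532] 0.169 6.0
side [323 177   4  24  58] [323.9 178.5] [0.5829 0.0401] 0.0997 -73.2
58.85 [0.58897067 0.04149943 0.21982899] [-0.37944586  0.4283293  -0.45976582]
```

View pics/u.png

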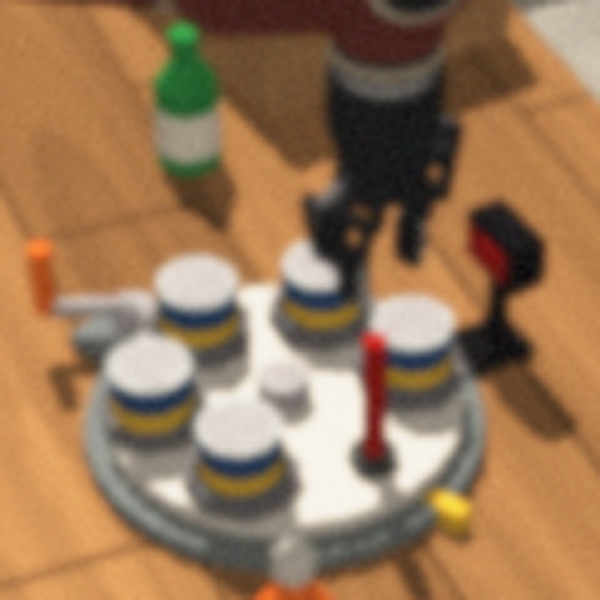

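Call:
servo_tool([
  [[50,-1,2,-30,0],[50,-1,2,-60,0],[50,-1,2,-90,0],[50,-1,2,-90,0]],
])

```text
time: 59.35
tool_pos: [0.5868, 0.0439, 0.1282]
tool_rot: [0.001, 0.844, -0.536, -0.002]
contact_force: [-0.4, 0.2, 0.4]
gripper_width: 0.583
```

Call:
servo_tool([
  [[30,0,0,0,0],[5,0,0,0,0],[5,0,0,0,0],[5,0,0,0,0],[5,0,0,0,0]],
])

```text
time: 59.98
tool_pos: [0.5896, 0.0438, 0.1324]
tool_rot: [-0.001, 0.844, -0.536, 0.002]
contact_force: [-0.9, -1.8, 5.9]
gripper_width: 0.194
```

Call:
servo_tool([
  [[5,2.7,1.2,0,0],[5,5.4,2.6,0,0],[5,5.4,2.6,0,0]],
])

```text
time: 60.35
tool_pos: [0.595, 0.0457, 0.1324]
tool_rot: [-0.0, 0.844, -0.536, 0.002]
contact_force: [-0.4, -2.5, 6.5]
gripper_width: 0.195
```

Call:
servo_tool([
  [[30,0,0,0,0],[50,0,0,0,0],[50,0,0,0,0],[50,0,0,50,0],[50,0,0,100,0]],
])

```text
time: 60.98
tool_pos: [0.5926, 0.0467, 0.2296]
tool_rot: [0.001, 0.844, -0.536, -0.001]
contact_force: [1.1, 0.7, 0.1]
gripper_width: 0.587
```

Call:
servo_tool([
  [[50,-30,50,20,1.7],[50,-60,100,20,3.4],[50,-90,150,20,5.1],[50,-130,200,20,6.8],[50,-160,240,20,8.5]],
])

```text
time: 61.6
tool_pos: [0.4316, 0.2881, 0.2495]
tool_rot: [-0.0, 0.993, -0.117, -0.0]
contact_force: [1.1, 0.3, -0.3]
gripper_width: 0.581
```

```bash
python3 fin.py v
```

```text
handle top 21 [302.7 175.8] 0.0974 -68.01
mark top 33 [316.4 170.5] 0.1561 -62.55
61.7 [0.4304863  0.28967411 0.24953032]
```

View pics/v.png

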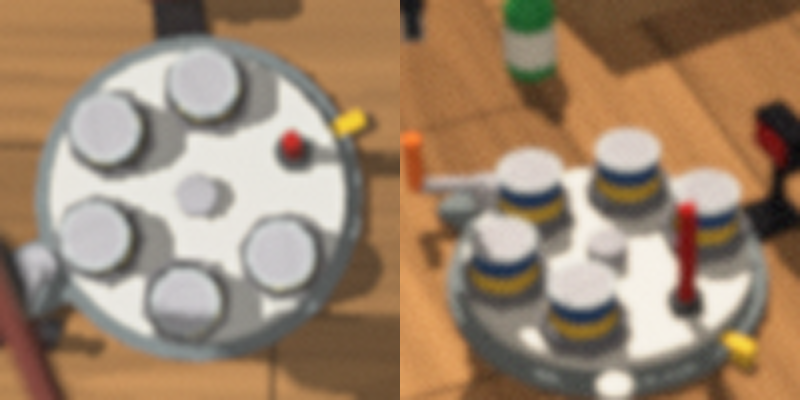

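```bash
cat > lids.py <<'E'
from h import *
import sys
from scipy.optimize import least_squares
T=cv2.imread('pics/'+sys.argv[1]+'t.png')
g=cv2.cvtColor(T,cv2.COLOR_BGR2GRAY);b=cv2.resize(T[140:240,230:330],None,fx=6,fy=6,interpolation=cv2.INTER_CUBIC)
h=cv2.cvtColor(b,cv2.COLOR_BGR2GRAY)
c=cv2.HoughCircles(cv2.GaussianBlur(h,(0,0),3),cv2.HOUGH_GRADIENT,1,70,param1=60,param2=12,minRadius=46,maxRadius=62)[0]
P=[]
for x,y,r in c:
    p=onz('top',(230+x/6-.4,140+y/6-.4),.088)[:2]
    if abs(np.linalg.norm(p-[.5515,.14])-.097)<.012:P.append(p)
P=np.array(P[:5]);print(len(P))
d0=np.degrees(np.arctan2(*(P-[.5515,.14]).T[::-1]));k=None
def f(v):
    a=np.degrees(np.arctan2(*(P-v[:2]).T[::-1]));th=np.radians(np.round((a-v[2])/60)*60+v[2])
    return (P-v[:2]-.097*np.c_[np.cos(th),np.sin(th)]).ravel()
r=least_squares(f,[.5515,.14,float(sys.argv[2])]);print('centre',r.x[:2],'handle ang',r.x[2],'res',r.fun.round(4))
E
python3 lids.py v -66; python3 lids.py t -70; python3 lids.py m -124
```

```text
5
centre [0.55037338 0.13751672] handle ang -64.18739255011373 res [ 0.0005  0.0023  0.0002 -0.001   0.001   0.0008 -0.0028 -0.0011  0.0012
 -0.001 ]
5
centre [0.55110033 0.13741483] handle ang -69.88231324824262 res [ 0.0016  0.001   0.0002  0.0004 -0.0016 -0.      0.0016 -0.0002 -0.0019
 -0.0011]
5
centre [0.55025721 0.13843686] handle ang -124.60013113946384 res [ 0.0013 -0.0006 -0.0003 -0.0009  0.0006 -0.0012 -0.0041 -0.0006  0.0025
  0.0033]
```

```bash
python3 - <<'E'
from h import *
print(state()['joint_pos'])
h=cv2.cvtColor(cv2.imread('pics/vs.png'),cv2.COLOR_BGR2HSV);m=cv2.inRange(h,(5,150,110),(18,255,255));k,l,s,c=cv2.connectedComponentsWithStats(m)
for i in range(1,k):
    if s[i,4]>20 and c[i][0]<275 and 140<c[i][1]<180: print(s[i],c[i],onz('side',(c[i][0],s[i,1]+1.7),.1))
P=np.array([.4760+.0025,.2805-.0035]);print('pivot',P)
K=np.array([.4200,.2975]);print(np.linalg.norm(K-P),np.degrees(np.arctan2(*(K-P)[::-1])))
E
```

```text
[ 4.48014551e-01 -2.03964691e-01  1.85708947e+00  1.57589685e-03
  1.48890650e+00  2.25184337e+00]
[226 136  16  10  54] [233.57407407 141.01851852] [0.37736383 0.47199652 0.1       ]
[238 149   9   9  23] [241.86956522 152.86956522] [0.38297971 0.37450121 0.1       ]
pivot [0.4785 0.277 ]
0.06198790204547979 160.6881434356474
```

Call:
servo_tool([
  [[50,-10.5,8,-40,0],[50,-10.5,8,-90,0],[50,-10.5,8,-90,0],[50,-10.5,8,-90,0]],
])

```text
time: 62.2
tool_pos: [0.424, 0.2946, 0.1613]
tool_rot: [-0.0, 0.993, -0.121, 0.001]
contact_force: [-0.1, 0.1, 0.9]
gripper_width: 0.582
```

```bash
python3 look.py w 190 160 215 100
```

```text
62.3 [0.4246715  0.29505662 0.16262551]
```

View pics/w.png

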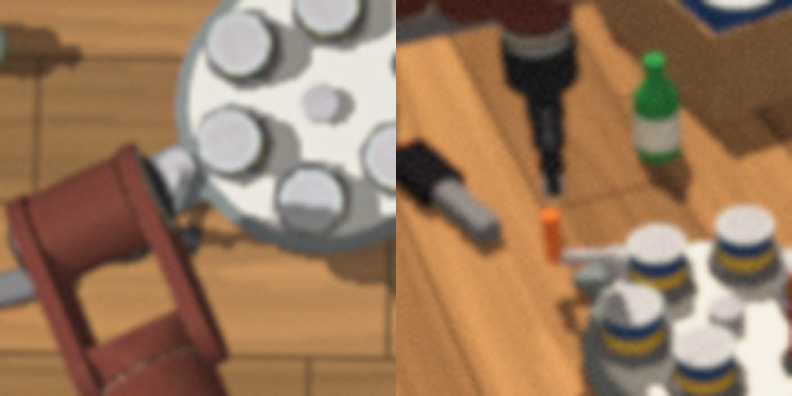

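Call:
servo_tool([
  [[50,-3.5,2,-30,0],[50,-3.5,2,-77,0],[50,-3.5,2,-77,0],[50,-3.5,2,-77,0]],
])

```text
time: 62.8
tool_pos: [0.421, 0.2973, 0.0853]
tool_rot: [-0.001, 0.993, -0.12, 0.002]
contact_force: [-0.1, -0.3, 1.4]
gripper_width: 0.588
```

Call:
servo_tool([
  [[30,0,0,0,0],[5,0,0,0,0],[5,0,0,0,0],[5,0,0,0,0],[5,0,0,0,0]],
])

```text
time: 63.42
tool_pos: [0.4211, 0.2987, 0.0854]
tool_rot: [-0.003, 0.993, -0.12, 0.002]
contact_force: [0.8, 6.1, 2.1]
gripper_width: 0.189
```

```bash
python3 - <<'E'
import numpy as np
f=lambda a:62*np.array([np.cos(np.radians(a)),np.sin(np.radians(a))])
a=160.7
for st in([8,16,24,32],[8,16,24,32],[8,16,24]):
    print([[5]+(f(a-s)-f(a)).round(1).tolist()+[0,round(-s/12,2)] for s in st]);a-=st[-1]
E
```

```text
[[5, 3.4, 7.9, 0, -0.67], [5, 7.9, 15.3, 0, -1.33], [5, 13.4, 22.0, 0, -2.0], [5, 19.8, 27.9, 0, -2.67]]
[[5, 7.1, 4.9, 0, -0.67], [5, 14.8, 8.8, 0, -1.33], [5, 23.0, 11.6, 0, -2.0], [5, 31.5, 13.2, 0, -2.67]]
[[5, 8.6, 0.4, 0, -0.67], [5, 17.3, -0.4, 0, -1.33], [5, 25.7, -2.4, 0, -2.0]]
```

Call:
servo_tool([
  [[5,3.4,7.9,0,-0.67],[5,7.9,15.3,0,-1.33],[5,13.4,22.0,0,-2.0],[5,19.8,27.9,0,-2.67]],
])

```text
time: 63.92
tool_pos: [0.4369, 0.3247, 0.085]
tool_rot: [0.002, 0.966, -0.259, -0.004]
contact_force: [-17.3, -6.7, 18.9]
gripper_width: 0.194
```

Call:
servo_tool([
  [[5,7.1,4.9,0,-0.67],[5,14.8,8.8,0,-1.33],[5,23.0,11.6,0,-2.0],[5,31.5,13.2,0,-2.67]],
])

```text
time: 64.42
tool_pos: [0.4685, 0.3388, 0.0847]
tool_rot: [0.001, 0.92, -0.391, -0.003]
contact_force: [-13.6, -0.6, 10.4]
gripper_width: 0.197
```

Call:
servo_tool([
  [[5,8.6,0.4,0,-0.67],[5,17.3,-0.4,0,-1.33],[5,25.7,-2.4,0,-2.0],[5,25.7,-2.4,0,-2.0]],
])

```text
time: 64.92
tool_pos: [0.4952, 0.3364, 0.0845]
tool_rot: [0.0, 0.875, -0.484, -0.002]
contact_force: [-8.9, 1.2, 7.4]
gripper_width: 0.195
```

Call:
servo_tool([
  [[5,4,-1,0,0],[5,8,-2.5,0,0],[5,8,-2.5,0,0]],
])

```text
time: 65.3
tool_pos: [0.4958, 0.3364, 0.0843]
tool_rot: [0.003, 0.875, -0.483, -0.01]
contact_force: [-35.4, 6.9, 22.8]
gripper_width: 0.197
```

Call:
servo_tool([
  [[5,3,-1,0,0],[5,3,-1,0,0]],
])

```text
time: 65.55
tool_pos: [0.4961, 0.3364, 0.0841]
tool_rot: [0.004, 0.875, -0.483, -0.013]
contact_force: [-45.2, 10.0, 27.0]
gripper_width: 0.191
```

Call:
servo_tool([
  [[5,-7,2,0,0],[30,-10,3,0,0],[50,-10,3,0,0],[50,-10,3,50,0],[50,-10,3,110,0]],
])

```text
time: 66.18
tool_pos: [0.4971, 0.3338, 0.1923]
tool_rot: [0.001, 0.875, -0.484, -0.001]
contact_force: [0.8, -0.2, 0.0]
gripper_width: 0.588
```

Call:
servo_tool([
  [[50,-40,20,40,0],[50,-60,20,60,0],[50,-60,20,60,0]],
])

```text
time: 66.55
tool_pos: [0.4383, 0.3554, 0.2556]
tool_rot: [-0.002, 0.875, -0.483, 0.002]
contact_force: [0.3, 0.4, -0.1]
gripper_width: 0.584
```

```bash
python3 fin.py x; python3 lids.py x -62
```

```text
handle top 23 [302.  174.6] 0.0966 -65.27
mark top 33 [316.4 170.5] 0.1561 -62.55
knob 45 [0.49265241 0.34042077 0.1       ]
66.65 [0.43797985 0.35437393 0.252143  ]
5
centre [0.55097659 0.13717313] handle ang -61.0287776851719 res [-0.0004  0.0014  0.      0.0012  0.0016 -0.     -0.0025 -0.002   0.0012
 -0.0007]
```

View pics/x.png

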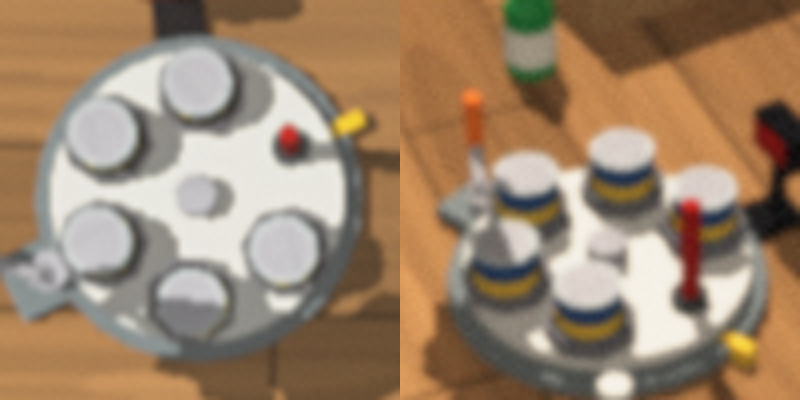

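```bash
python3 - <<'E'
from h import *
an=lambda p:np.degrees(np.arctan2(*(p-np.array([.554,.136]))[::-1])).round(2)
for uv,z in(((691,205),.15),((689,297),.046),((740,345),.018)):
    p=onz('side',(255+(uv[0]-400)/4-.4,125+uv[1]/4-.4),z)[:2];print(p,an(p))
# top: hub/collar/mark in the top view
ang=lambda p:np.degrees(np.arctan2(*(p-np.array([.5515,.1400]))[::-1])).round(2)
T=cv2.imread('pics/xt.png');cv2.imwrite('pics/xz.png',cv2.resize(T[150:205,265:330],None,fx=11,fy=11,interpolation=cv2.INTER_CUBIC))
E
```

```text
[0.59982031 0.04839677] -62.39
[0.59733595 0.04400773] -64.78
[ 0.62611659 -0.00496451] -62.91
```

View pics/xz.png

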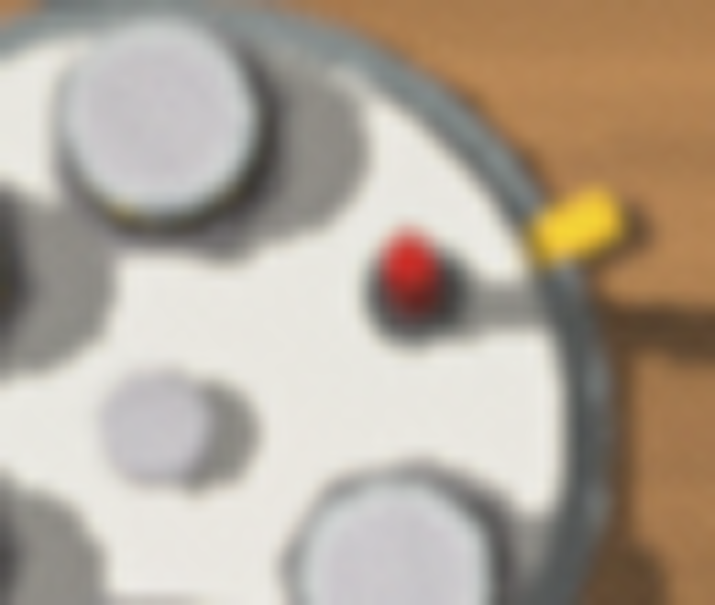

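View pics/xs.png

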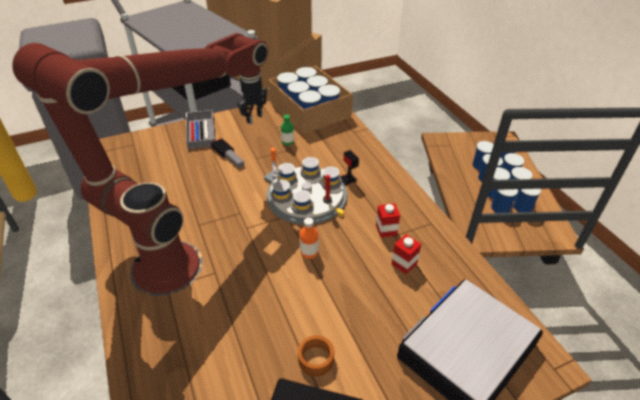

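```bash
python3 - <<'E'
from h import *
print(state()['contact_force']); print(job_done())
E
```

```text
[-0.84224384 -0.97764945 -0.70328022]
the job is handed in; nothing more can be done
None
```

I set all five tins upright in pockets of their own, took the brake off, and turned the carousel counter-clockwise one full turn and on to the home mark. I then swung the brake back on and handed the job in at about 67 s.

**Last checks**
- **Tins:** the final pictures show all five standing in their pockets.
- **Brake:** the knob is back within 1 mm of its starting place, and the lever pushed against its end stop.
- **Other things:** the juice bottle is standing, and the cartons, green bottle, tape and hand reader look where they were. The arm is clear of everything.
- **Handle at the mark:** this check is the least certain. My estimates of the handle's angle disagreed, from -61.0° to -65.3°, against about -62.7° for the mark. A close look in the top picture put it within about 1°.

**What did not go smoothly**
- The first tin caught the pocket rim and tilted. I worked it in, and it seated upright on release.
- One tin had been knocked about 4 cm aside on the counter, so I measured it again before gripping it.
- During the turn the handle slipped out of the grip once, with about 55 N at the wrist. I re-gripped it there, and once more later when the side force had built up to about 30 N.

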